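# Load a battery sub-pack and hold it in the tester hatch

### The arm

A 7-joint arm with a two-finger parallel gripper is mounted at the origin on the work surface. World frame = base frame: x ahead of the robot, y to its left, z up, the work surface at z = 0. Lengths are in m, angles in rad, forces in N, time in s.
With the tool pointing down it reaches from about 0.425 to 0.925 m from the base axis. Payload 6.8 kg.
Tool frame: the origin (TCP) lies between the finger pads; the fingertips stand 11 mm ahead of it and the grasp point (between the pads) lies 8 mm behind it; z points along the fingers, y is the line along which they close (so a half turn about z gives the same grasp; the last joint's range is limited). The gripper opens to 85 mm and grips with 20 to 120 N. Pads are 22 mm wide; open, the fingers measure 114 mm over their backs; the gripper's body (76 mm by 85 mm) begins 54 mm behind the grasp point. The pads swing forward as they close: fully open they stand 13 mm farther back than shut.
Start: joints at [1.242, 0.477, 0.022, 1.555, -0.011, 1.109, -0.083], TCP at [0.148, -0.659, 0.242] pointing down, gripper open.
Joint ranges: [-2.96, 2.96], [-0.34, 2.1], [-1.41, 1.46], [0.24, 2.44], [-1.37, 4.51], [0.17, 1.92], [-2.96, 2.96]. Speed limits (rad/s): [2.39, 2.39, 3.14, 3.14, 3.14, 3.14, 3.14].

### API

Orientations are given as a rotation vector (axis times angle).
In Python, from bench import r gives the robot as it stands.
- The arm moves only by the tool send_rows, never from a script. Its argument "deltas" is a list of rows, each an object of numbers: "dx", "dy", "dz": the shift along the world's x, y, z in mm; "rx", "ry", "rz": the turn, a rotation vector about the world's x, y, z in degrees. A call has 1 to 5 rows; each row is the pose to reach, as a shift and turn from the pose commanded when the call began; what a row does not reach only later rows make up. A row lasts 1/12 s, in which the tool goes at most 41.7 mm and 7.16 degrees, less where a joint would pass 70% of its speed; a pose out of reach is approached as far as the arm can. A call with a gripper value outside its range is refused whole. "jaw" is the finger opening in mm, from 0 to 85.4, set as the call begins (left out, the last holds). The fingers move at their own pace and stop on an object; "newtons" is the grip in N (left out, the last holds). Time passes only in rows, so rows that repeat a pose let the fingers close. It gives the time, the measured TCP pose, the force, the opening and the grip force at its end, in the units of the state.
- r.get_obs(): the state, without advancing time (a new reading comes with each control period).
- r.grab_frame(name): name is "side" or "top"; returns a dict with "frame" (420x560x3 uint8, blue, green, red), "z_map" (420x560 float32, m along the optical axis (not along the pixel's ray), 0 where there is no reading), "vertical_fov" (degrees; the focal length in pixels is half the picture's height over the tangent of half this angle, whatever the lens; pixels are square), "cx", "cy" (the principal point, pixels), "xyz" and "orientation" of the camera in the world. Camera axes: x right, y down, z forward; pixel columns grow to the right and rows downward; lengths in m; the calibration is good to about 2 mm. A picture is of the moment at which its call begins.
- r.hand_in(): hands the job in; it is judged then, once.
The state is a dict: "clock": time; "joints": joint angles; "qvel": joint speeds; "tau": joint torques, N m; "tcp_pos": TCP position; "orientation": TCP orientation; "contact_force": force on the tool from outside, world axes, zero at the start; "moment": the same for the moment, N m; "grip_width": finger opening in m; "gripper_force": force on a finger pad.
Only numpy, scipy, OpenCV 4.12 (cv2) and the standard library are available. Lean on these libraries where they do the work, as an engineer would, in place of code of your own. Each camera call takes 0.05 s, during which the arm holds its last target. There are 200 camera calls.

### The job

Make up the sub-pack in the square pocket of the carrier tray where it stands: first the cell block flat on the pocket floor, then the protection board flat on top of it, connector up, letting go of each; leave the other things on the bench where they are. Then lift the loaded tray by its upright fin, lower it level through the narrow hatch in the top of the insulation tester until the green board is below the tester's top plate, and finish still holding it there by the fin, hanging free: not resting on the tester or pressing against the hatch.

Things in the scene. Friction and masses are not known exactly. Their poses are not given: they have to be found in the camera images.
- carrier: Loose aluminium tray, 400 g, base 130 (x) x 58 (y) x 6 mm, nothing wider. Origin: centre of the underside, z up. Pocket toward +x. At x = -25 mm an upright grey fin handle, 12 mm thick (x), 40 mm wide (y), top 80 mm above the underside. At x = -62 to -38 mm a steel counterweight 48 mm wide, top at 22 mm. It balances within 25 mm of the fin, loaded or not.
- pocket (a point): Centre of the pocket floor: carrier x = +36 mm, y = 0, 6 mm above the tray's underside; axes as the carrier's. A 47 mm square along the carrier's x and y between four black L-shaped corner guides, 30 mm high, 5 mm thick; each side is open for 35 mm between guides. The fin's near face is 55 mm away.
- fin_top (a point): Middle of the fin handle's top edge, 80 mm above the tray's underside. Pinch the 12 mm thickness (along the carrier's x). A loaded stack reaches 46 mm above the tray's underside.
- cell_block: Loose cell block, 42 x 42 x 22 mm, 60 to 120 g: two short grey cells lying in a black holder. Origin: centre of its underside, z up. Its sides are along its x and y. It may sit in the pocket turned by any quarter turn.
- board: Loose protection board, 42 x 42 x 6 mm, black frame with green board on top, about 40 g. In the middle of the top stands a black connector 14 (x) x 30 (y) x 12 mm, so 18 mm high overall, a good grip. Origin: centre of its underside, z up. It may lie in the pocket turned by any quarter turn.
- hatch (a point): Hatch centre, level with the top face of the tester's top plate, 130 mm above the bench; x along the hatch, z up. Opening 134 (x) x 62 (y) mm through the 6 mm plate: 2 mm clear all round the tray, either way round. Hollow below, inner floor 124 mm under this point. The tester is fixed, grey, 200 (x) x 124 (y) x 130 mm, its top bare.
- spare_cell: Bystander: loose grey cell standing upright, 21 mm diameter, 70 mm high. Origin: centre of its underside.
- screwdriver: Bystander: screwdriver lying on the bench, 170 mm long, along its x; origin near its middle, at the underside.
- multimeter: Bystander: black multimeter lying on its back, 75 x 145 x 45 mm high. Origin: centre of its underside.
- tape_roll: Bystander: roll of tape lying flat, 80 mm diameter, 19 mm high. Origin: centre of its underside.
- strip_stack: Bystander: flat stack of steel connecting strips, 70 x 50 x 9 mm. Origin: centre of its underside.
- flux_jar: Bystander: small amber jar, 44 mm diameter, 50 mm high. Origin: centre of its underside.
Mind the look-alikes: they are no part of the job. Leave any purple or red look-alike of the cell_block alone.

How it is judged:
On the way, in this order (a step that is already met when the one before it is completed fails the run):
1. the cell block lies flat in the tray's pocket, let go, the tray on the bench (z of cell_block in the frame of pocket between -0.003 and 0.003 m and x of cell_block in the frame of pocket between -0.004 and 0.004 m and y of cell_block in the frame of pocket between -0.004 and 0.004 m and (angle between the x axis of cell_block and the x axis of carrier, either way round below 0.12 rad or angle between the x axis of cell_block and the y axis of carrier, either way round below 0.12 rad) and height (world z) of carrier below 0.006 m and contact force between cell_block and the fingers below 0.1 N), for 0.2 s.
2. the board lies flat on the cell block in the pocket, let go, the tray on the bench (z of cell_block in the frame of pocket between -0.003 and 0.003 m and x of cell_block in the frame of pocket between -0.004 and 0.004 m and y of cell_block in the frame of pocket between -0.004 and 0.004 m and (angle between the x axis of cell_block and the x axis of carrier, either way round below 0.12 rad or angle between the x axis of cell_block and the y axis of carrier, either way round below 0.12 rad) and z of board in the frame of pocket between 0.019 and 0.025 m and x of board in the frame of pocket between -0.004 and 0.004 m and y of board in the frame of pocket between -0.004 and 0.004 m and (angle between the x axis of board and the x axis of carrier, either way round below 0.12 rad or angle between the x axis of board and the y axis of carrier, either way round below 0.12 rad) and height (world z) of carrier below 0.006 m and angle between board's own z axis and vertical below 0.1 rad and contact force between board and the fingers below 0.1 N), for 0.2 s.
3. the loaded tray is lifted above the tester's top plate (z of cell_block in the frame of pocket between -0.003 and 0.003 m and x of cell_block in the frame of pocket between -0.004 and 0.004 m and y of cell_block in the frame of pocket between -0.004 and 0.004 m and (angle between the x axis of cell_block and the x axis of carrier, either way round below 0.12 rad or angle between the x axis of cell_block and the y axis of carrier, either way round below 0.12 rad) and z of board in the frame of pocket between 0.019 and 0.025 m and x of board in the frame of pocket between -0.004 and 0.004 m and y of board in the frame of pocket between -0.004 and 0.004 m and (angle between the x axis of board and the x axis of carrier, either way round below 0.12 rad or angle between the x axis of board and the y axis of carrier, either way round below 0.12 rad) and z of carrier in the frame of hatch above 0.001 m), for 0.1 s.
At the end, for the whole second after the job is handed in: Block and board in the pocket (4 mm sideways, 3 mm in height, square to 0.12 rad); tray in the hatch, underside 32 to 110 mm below the plate's top, centred to 5 mm, in line and level to 0.08 rad, still, held by the fingers (over 2 N), under 3 N on the tester (z of cell_block in the frame of pocket between -0.003 and 0.003 m and x of cell_block in the frame of pocket between -0.004 and 0.004 m and y of cell_block in the frame of pocket between -0.004 and 0.004 m and (angle between the x axis of cell_block and the x axis of carrier, either way round below 0.12 rad or angle between the x axis of cell_block and the y axis of carrier, either way round below 0.12 rad) and z of board in the frame of pocket between 0.019 and 0.025 m and x of board in the frame of pocket between -0.004 and 0.004 m and y of board in the frame of pocket between -0.004 and 0.004 m and (angle between the x axis of board and the x axis of carrier, either way round below 0.12 rad or angle between the x axis of board and the y axis of carrier, either way round below 0.12 rad) and z of carrier in the frame of hatch between -0.11 and -0.032 m and x of carrier in the frame of hatch between -0.005 and 0.005 m and y of carrier in the frame of hatch between -0.005 and 0.005 m and angle between the x axis of carrier and the x axis of hatch, either way round below 0.08 rad and angle between carrier's own z axis and vertical below 0.08 rad and angle between each of board, cell_block's own z axis and vertical below 0.1 rad and contact force between carrier and the fingers above 2 N and contact force between carrier and tester below 3 N and linear speed of carrier below 0.02 m/s); the arm keeps its last pose, push and grip.
It fails at once if another thing on the bench is moved by more than 20 mm (distance of any of spare_cell, screwdriver, multimeter, tape_roll, strip_stack, flux_jar from where it was at the start of the episode above 0.02 m).
It also fails if it takes over 72 s, if anything falls off the work surface, if the arm or the gripper's body presses on something with over 40 N, if the wrist force passes 120 N, or if a joint passes its speed limit or range.

## Working session

There is one attempt and no reset: what is moved stays moved. The work goes in short steps, Python scripts to look and compute and a tool call to move; the robot and the scene stay as the last step left them, time stands still between calls to the robot, and variables do not carry over. Pictures are saved under pics/ and viewed, at most 10 in all, crops included, and the job is handed in when it is done.

Besides the shell and the picture viewer there is one more tool, called as name(argument=value, ...) on one line, values as JSON. send_rows: Moves the arm, as the interface text tells. Its arguments: {"type":"object","properties":{"deltas":{"type":"array","items":{"type":"object","properties":{"dx":{"type":"number"},"dy":{"type":"number"},"dz":{"type":"number"},"rx":{"type":"number"},"ry":{"type":"number"},"rz":{"type":"number"}}}},"jaw":{"type":"number"},"newtons":{"type":"number"}},"required":["deltas"]}

```bash
ls; mkdir -p pics; cat > h.py <<'E'
import numpy as np,cv2
from scipy.spatial.transform import Rotation as R
from bench import r
def grab(n,save=None):
    f=r.grab_frame(n); 
    if save: cv2.imwrite('pics/'+save,f['frame'])
    return f
def Rm(f):
    o=np.array(f['orientation'],float); return o if o.shape==(3,3) else R.from_rotvec(o).as_matrix()
def cloud(f):
    h,w=f['z_map'].shape; F=h/2/np.tan(np.radians(f['vertical_fov'])/2)
    v,u=np.mgrid[:h,:w]; d=f['z_map']
    p=np.stack([(u-f['cx'])/F*d,(v-f['cy'])/F*d,d],-1)
    P=p@Rm(f).T+np.array(f['xyz']); P[d==0]=np.nan
    return P
def plane(f,u,v,z):
    F=f['frame'].shape[0]/2/np.tan(np.radians(f['vertical_fov'])/2)
    d=Rm(f)@np.array([(u-f['cx'])/F,(v-f['cy'])/F,1]); c=np.array(f['xyz'])
    return c+d*(z-c[2])/d[2]
E
python3 - <<'E'
from h import *
o=r.get_obs(); print(o)
for n in('top','side'):
    f=grab(n,n+'0.png'); print(n,f['vertical_fov'],f['cx'],f['cy'],f['xyz'],f['orientation'])
    np.savez(n+'0.npz',**f)
E
```

```text
pics
{'clock': 0.0, 'joints': array([ 1.24187125,  0.477795  ,  0.02234582,  1.55644082, -0.01150095,
        1.10932379, -0.0831074 ]), 'qvel': array([-2.69806119e-04, -4.53627822e-04, -1.14536152e-03,  5.05450764e-04,
        4.81281473e-05,  7.43092560e-04, -1.02051080e-04]), 'tau': array([-4.44711859e-04, -5.96451616e+01,  1.60801705e+00, -2.81201273e+01,
        1.25482617e-02,  9.33805393e-03, -2.26348459e-05]), 'tcp_pos': array([ 0.14770599, -0.65805231,  0.24133374]), 'orientation': array([-3.12066511e+00, -3.45980985e-01,  5.33521576e-04]), 'contact_force': array([-0.23803904, -0.07787387, -0.29157034]), 'moment': array([-0.00708468,  0.04784201, -0.01358688]), 'gripper_force': 0.0, 'grip_width': 0.08569688020950444}
top 42.716817181999055 285.8546121188132 218.93833090903348 [ 0.43899472 -0.03390407  1.52086724] [-2.20113838  2.16348449 -0.09856431]
side 42.69813642583246 285.9036264381594 212.25324598508715 [ 0.52441209 -1.12136416  0.87082819] [-2.18718874  0.03217159  0.00257834]
```

View pics/top0.png

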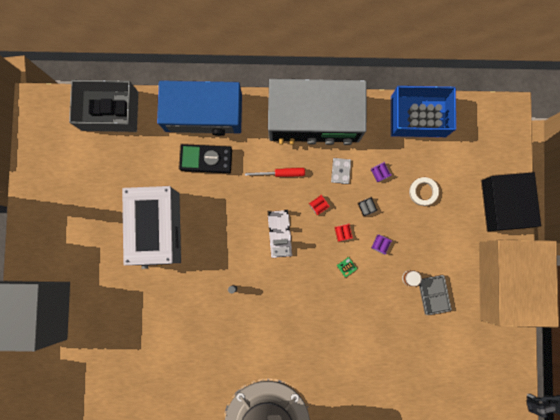

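View pics/side0.png

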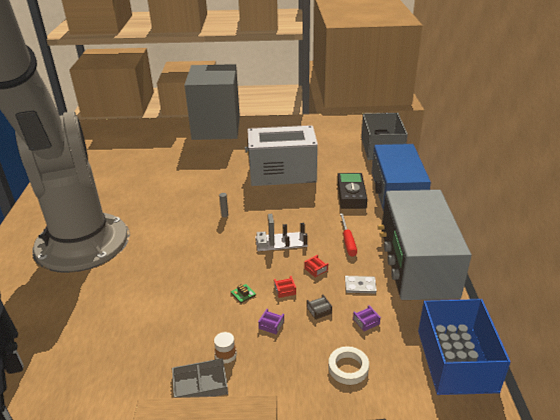

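The top view shows world +x up and +y left. The tray is at (280,232) with its pocket toward +x (top) and the fin near (282,240). The black/grey block is at (368,206), the green board at (347,267), and the tester hatch at (148,226). The side view agrees.

```bash
cat >> h.py <<'E'
def seg(f,u,v,rad,z0,z1):
    """minAreaRect (mm) of cloud points in window with height range"""
    P=cloud(f)[v-rad:v+rad+1,u-rad:u+rad+1].reshape(-1,3)
    q=P[(P[:,2]>z0)&(P[:,2]<z1)]
    if len(q)<4: return None
    rc=cv2.minAreaRect((q[:,:2]*1000).astype(np.float32))
    return len(q),np.round(rc[0],1),np.round(rc[1],1),round(rc[2],1),'zmed',np.round(np.percentile(q[:,2],[5,50,95])*1000,1),'med',np.round(np.median(q[:,:2],0)*1000,1)
E
python3 - <<'E'
from h import *
t=dict(np.load('top0.npz')); s=dict(np.load('side0.npz'))
P=cloud(t); print('bench',np.nanmedian(P[300:330,150:200].reshape(-1,3),0), np.nanmedian(cloud(s)[200:220,150:200].reshape(-1,3),0))
print('block',seg(t,368,206,14,.012,.04)); print('block s',seg(s,319,309,18,.012,.04))
print('board',seg(t,347,267,14,.003,.04)); print('conn',seg(t,347,267,14,.012,.04)); print('board s',seg(s,243,293,16,.003,.04));print('conn s',seg(s,243,293,16,.013,.04))
print('tray',seg(t,280,235,32,.003,.015));print('tray s',seg(s,283,238,32,.003,.015))
print('fin',seg(t,280,235,32,.06,.1)); print('fin s',seg(s,283,238,32,.065,.1))
print('guides',seg(t,280,235,32,.028,.045)); print('guides s',seg(s,283,238,32,.028,.045))
print('cw',seg(t,280,247,15,.017,.027))
print('tester',seg(t,150,226,48,.12,.14)); print('tester s',seg(s,283,150,60,.12,.14))
# hatch: dark low region
for f,u,v,rr in((t,148,226,30),(s,283,137,25)):
    w=P if f is t else cloud(s)
    g=cv2.cvtColor(f['frame'],cv2.COLOR_BGR2GRAY)
    m=np.zeros(g.shape,np.uint8); m[v-rr-10:v+rr+10,u-rr:u+rr]=1
    m&=(w[...,2]<.12).astype(np.uint8) if f is t else (g<110).astype(np.uint8)
    n,l,st,c=cv2.connectedComponentsWithStats(m); k=l[v,u]; print(k,st[k])
    pts=np.argwhere(l==k)[:,::-1]; 
    X=np.array([plane(f,a,b,.13)[:2]*1000 for a,b in pts],np.float32); print('hatch',cv2.minAreaRect(X),X.mean(0))
cv2.imwrite('pics/crop.png',np.hstack([cv2.resize(t['frame'][190:290,260:390],None,fx=3.2,fy=3.2,interpolation=2),cv2.resize(s['frame'][205:325,235:345],(350,320),interpolation=2)]))
E
```

```text
bench [0.29199091 0.26313532 0.00061874] [ 0.22347369  0.13452261 -0.00067043]
block (225, array([ 605.4, -271.2]), array([43.8, 42.9]), 24.9, 'zmed', array([14. , 20.9, 27.4]), 'med', array([ 605. , -271.1]))
block s (304, array([ 603.7, -273.4]), array([45.9, 45.6]), 23.9, 'zmed', array([13.1, 19.5, 23.2]), 'med', array([ 604.6, -278.2]))
board (363, array([ 432.9, -218.3]), array([78.7, 79.1]), 0.6, 'zmed', array([ 3.3,  6.2, 20.9]), 'med', array([ 435.4, -215.2]))
conn (65, array([ 433.6, -213.2]), array([37.5, 35.4]), 23.1, 'zmed', array([13.3, 19.1, 25.8]), 'med', array([ 435.3, -214.4]))
board s (266, array([ 423.4, -216.3]), array([101.1,  74.2]), 79.1, 'zmed', array([ 3.5,  6.8, 18.7]), 'med', array([ 432.3, -220.6]))
conn s (71, array([ 432.1, -216.5]), array([15.9, 33.6]), 35.3, 'zmed', array([14.1, 17.4, 19.9]), 'med', array([ 432.5, -217.4]))
tray (1383, array([520. , -27.9]), array([181.2, 181.4]), 1.0, 'zmed', array([ 3.2,  5.4, 10.9]), 'med', array([526.8, -27. ]))
tray s (639, array([530. , -12.1]), array([169.6, 288.4]), 1.3, 'zmed', array([ 3.3,  5.6, 13.7]), 'med'
[... 532 characters left out ...]
w (131, array([478.3, -30.2]), array([30.8, 47.4]), 1.1, 'zmed', array([18.1, 22.3, 26.4]), 'med', array([474.3, -28.9]))
tester (2560, array([534.4, 318.4]), array([200.8, 126. ]), 3.4, 'zmed', array([125.3, 130.5, 135.3]), 'med', array([532.1, 317.2]))
tester s (1221, array([484.2, 466.8]), array([221.2, 487.1]), 17.0, 'zmed', array([122.3, 129.1, 132.6]), 'med', array([522.9, 304.2]))
2 [ 135  199   24   52 1194]
hatch ((533.96826171875, 317.8531494140625), (132.9019775390625, 59.575050354003906), 2.3012776374816895) [533.54346 317.67377]
2 [260 131  44  11 346]
hatch ((532.681396484375, 318.83673095703125), (129.30923461914062, 53.52614974975586), 3.316807508468628) [532.6957  317.42255]
```

View pics/crop.png

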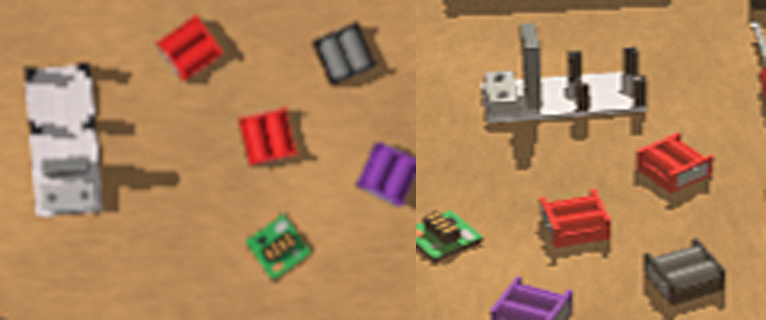

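The crop confirms it. Tray pocket is toward +x with the counterweight nearest the robot. The block's cells run about 25° from world x, and the connector stands diagonally on the green board. Next I refine with colour masks.

```bash
cat >> h.py <<'E'
def maskrect(f,u,v,rad,cond,z,k=3):
    """contour of colour mask component around (u,v), cast to plane z; minAreaRect in mm"""
    hsv=cv2.cvtColor(f['frame'],cv2.COLOR_BGR2HSV).astype(int)
    m=np.zeros(hsv.shape[:2],np.uint8); s=np.s_[v-rad:v+rad+1,u-rad:u+rad+1]
    m[s]=cond(hsv[s][...,0],hsv[s][...,1],hsv[s][...,2])
    if k: m=cv2.morphologyEx(m,cv2.MORPH_CLOSE,np.ones((k,k)))
    c=max(cv2.findContours(m,0,1)[0],key=cv2.contourArea).reshape(-1,2)
    X=np.array([plane(f,a,b,z)[:2]*1000 for a,b in c],np.float32)
    rc=cv2.minAreaRect(X); return np.round(rc[0],1),np.round(rc[1],1),round(rc[2],1)
E
python3 - <<'E'
from h import *
t=dict(np.load('top0.npz')); s=dict(np.load('side0.npz'))
h=lambda f,u,v:cv2.cvtColor(f['frame'],cv2.COLOR_BGR2HSV)[v,u]
print('hsv',h(t,330,280),h(t,375,215),h(t,368,206),h(t,280,225),h(t,340,262))
print('block t',maskrect(t,368,206,14,lambda H,S,V:(S<95),.022))
print('board t',maskrect(t,347,267,14,lambda H,S,V:((H>35)&(H<85)),.006,5))
print('board s',maskrect(s,243,293,16,lambda H,S,V:((H>35)&(H<85)),.006,5))
print('conn t dark',maskrect(t,347,267,8,lambda H,S,V:~((H>35)&(H<85)),.018,0))
print('tray t',maskrect(t,280,232,32,lambda H,S,V:(S<70)&(V>80),.006,3))
P=cloud(t)
b=P[214:252,262:298].reshape(-1,3)
for n,z0,z1 in(('low',.003,.012),):
    hsv=cv2.cvtColor(t['frame'],cv2.COLOR_BGR2HSV)[205:260,262:298]
    for row in range(0,55,1):
        x=np.where((hsv[row,:,1]<70)&(hsv[row,:,2]>110))[0]
        if len(x)>8:
            A=plane(t,262+x[0]-.5,205+row,.006)*1000;B=plane(t,262+x[-1]+.5,205+row,.006)*1000
            print(row+205,x[0]+262,x[-1]+262,A[:2].round(1),B[:2].round(1),end='; ')
E
```

```text
hsv [ 15 134 185] [ 15 136 107] [ 17  17 104] [178  14 214] [ 41 112 146]
block t (array([ 603.6, -271.8]), array([42.8, 40.8]), 23.4)
board t (array([ 433.1, -216.6]), array([43.8, 43. ]), 36.2)
board s (array([ 433.8, -216.1]), array([42.2, 43.6]), 36.5)
conn t dark (array([ 433. , -216.3]), array([11.5, 28. ]), 34.4)
tray t (array([524. , -26.5]), array([131. ,  59.8]), 5.9)
211 274 283 [587.2  -8.4] [587.7 -36.7]; 212 272 285 [584.2  -2.7] [584.9 -42.4]; 213 272 286 [581.4  -2.8] [582.1 -45.3]; 214 271 288 [578.5  -0. ] [579.4 -51. ]; 215 268 288 [575.5   8.4] [576.6 -51. ]; 216 268 288 [572.7   8.4] [573.7 -51.1]; 217 268 288 [569.8   8.3] [570.9 -51.1]; 218 268 288 [567.    8.3] [568.  -51.2]; 219 268 288 [564.1   8.2] [565.2 -51.2]; 220 268 288 [561.3   8.1] [562.3 -51.3]; 221 268 289 [558.5   8.1] [559.6 -54.2]; 222 268 289 [555.6   8. ] [556.7 -54.2]; 223 268 289 [552.8   8. ] [553.9 -54.2]; 224 269 289 [550.    5.1] [551.  -54.3]; 225 269 289 [547.2   5. ] [548.2 -54.3]; 226 269 287 [544.3   5. ] [545.3 -48.7]; 227 269 287 [541.5   4.9] [542.4 -48.8]; 228 271 286 [538.8  -0
[... 466 characters left out ...]
8]; 240 270 290 [504.8   1.4] [505.8 -57.9]; 241 270 289 [502.    1.3] [503.  -55.1]; 242 270 290 [499.2   1.3] [500.2 -57.9]; 243 270 290 [496.4   1.2] [497.4 -58. ]; 244 270 290 [493.5   1.2] [494.6 -58. ]; 245 270 290 [490.7   1.1] [491.7 -58.1]; 246 270 291 [487.9   1.1] [489.  -60.9]; 247 270 291 [485.1   1. ] [486.2 -61. ]; 248 271 291 [482.3  -1.9] [483.3 -61. ]; 249 271 290 [479.5  -1.9] [480.5 -58.3]; 250 271 290 [476.7  -2. ] [477.7 -58.3]; 251 271 290 [473.9  -2. ] [474.8 -58.4]; 252 271 290 [471.1  -2.1] [472.  -58.4]; 253 271 291 [468.3  -2.1] [469.3 -61.3]; 254 271 291 [465.5  -2.2] [466.5 -61.3]; 255 271 291 [462.6  -2.3] [463.7 -61.4]; 256 271 285 [459.8  -2.3] [460.6 -44.5];
```

```bash
python3 - <<'E'
from h import *
t=dict(np.load('top0.npz')); P=cloud(t)
for n,s in(('box',np.s_[245:320,490:550]),('black',np.s_[185:220,490:530]),('white jar',np.s_[273:283,408:418]),('tray9',np.s_[280:310,424:448])):
    q=P[s].reshape(-1,3); print(n,np.nanpercentile(q,[5,50,95],axis=0).round(3).tolist())
E
```

```text
box [[0.316, -0.713, 0.102], [0.402, -0.644, 0.141], [0.489, -0.59, 0.146]]
black [[0.573, -0.697, 0.066], [0.616, -0.648, 0.081], [0.659, -0.605, 0.086]]
white jar [[0.395, -0.404, 0.046], [0.406, -0.391, 0.05], [0.419, -0.379, 0.056]]
tray9 [[0.322, -0.496, -0.001], [0.361, -0.467, 0.005], [0.398, -0.436, 0.021]]
```

send_rows(deltas=[{"dx":31,"dy":26,"rz":7},{"dx":62,"dy":52,"rz":14},{"dx":93,"dy":78,"rz":21},{"dx":124,"dy":104,"rz":28},{"dx":155,"dy":130,"rz":35}], jaw=62, newtons=30)

```text
$.deltas[0]: bad value
```

send_rows(deltas=[{"dx":31,"dy":26,"rz":7},{"dx":62,"dy":52,"rz":14},{"dx":93,"dy":78,"rz":21},{"dx":124,"dy":104,"rz":28},{"dx":155,"dy":130,"rz":35}])

```text
$.deltas[0]: bad value
```

send_rows(deltas=[{"dx":31,"dy":26,"rz":7},{"dx":62,"dy":52,"dz":-30,"rz":14},{"dx":93,"dy":78,"dz":-60,"rz":21},{"dx":124,"dy":104,"dz":-90,"rz":28},{"dx":147,"dy":126,"dz":-120,"rz":31.3}])

```text
$.deltas[0]: bad value
```

```bash
cat >> h.py <<'E'
def st():
    o=r.get_obs(); M=R.from_rotvec(o['orientation']).as_matrix()
    print('t',round(o['clock'],2),'tcp',(o['tcp_pos']*1000).round(1),'closing',round(np.degrees(np.arctan2(M[1,1],M[0,1])),2),'zax',M[:,2].round(3),'F',o['contact_force'].round(1),'w',round(o['grip_width']*1000,1),'gf',round(o['gripper_force'],1))
E
python3 -c "
from h import *
st()"
```

```text
t 0.1 tcp [ 147.7 -658.1  241.4] closing -77.35 zax [-0.     0.002 -1.   ] F [-0.1  0.6  0.7] w 85.2 gf 0.0
```

send_rows(deltas=[{"dx":31,"dy":26,"dz":0,"rx":0,"ry":0,"rz":7},{"dx":62,"dy":52,"dz":0,"rx":0,"ry":0,"rz":14},{"dx":93,"dy":78,"dz":0,"rx":0,"ry":0,"rz":21},{"dx":124,"dy":104,"dz":0,"rx":0,"ry":0,"rz":28},{"dx":155,"dy":130,"dz":0,"rx":0,"ry":0,"rz":35}], jaw=62, newtons=30)

```text
clock: 0.52
tcp_pos: [0.3038, -0.527, 0.242]
orientation: [-2.87, -1.277, 0.0]
contact_force: [-0.1, -0.1, 1.1]
grip_width: 0.0618
gripper_force: 0.0
```

send_rows(deltas=[{"dx":31,"dy":26,"dz":0,"rx":0,"ry":0,"rz":7},{"dx":62,"dy":52,"dz":0,"rx":0,"ry":0,"rz":14},{"dx":93,"dy":78,"dz":0,"rx":0,"ry":0,"rz":21},{"dx":124,"dy":104,"dz":0,"rx":0,"ry":0,"rz":28},{"dx":155,"dy":130,"dz":0,"rx":0,"ry":0,"rz":35}])

```text
clock: 0.93
tcp_pos: [0.4588, -0.397, 0.2421]
orientation: [-2.353, -2.081, 0.0]
contact_force: [0.2, 0.1, 0.4]
grip_width: 0.0622
gripper_force: 0.0
```

send_rows(deltas=[{"dx":31,"dy":26,"dz":0,"rx":0,"ry":0,"rz":7},{"dx":62,"dy":52,"dz":-20,"rx":0,"ry":0,"rz":14},{"dx":93,"dy":78,"dz":-40,"rx":0,"ry":0,"rz":21},{"dx":120,"dy":102,"dz":-65,"rx":0,"ry":0,"rz":28},{"dx":146,"dy":126,"dz":-90,"rx":0,"ry":0,"rz":31.3}])

```text
clock: 1.35
tcp_pos: [0.5987, -0.2774, 0.1577]
orientation: [1.704, 2.639, 0.001]
contact_force: [0.5, -0.9, 0.3]
grip_width: 0.0619
gripper_force: 0.0
```

```bash
python3 -c "
from h import *
st()"
```

```text
t 1.35 tcp [ 598.7 -277.4  157.7] closing 24.3 zax [ 0.001 -0.    -1.   ] F [ 0.5 -0.9  0.3] w 61.9 gf 0.0
```

send_rows(deltas=[{"dx":0,"dy":0,"dz":-40,"rx":0,"ry":0,"rz":0},{"dx":0,"dy":0,"dz":-80,"rx":0,"ry":0,"rz":0},{"dx":0,"dy":0,"dz":-115,"rx":0,"ry":0,"rz":0},{"dx":0,"dy":0,"dz":-130,"rx":0,"ry":0,"rz":0},{"dx":0,"dy":0,"dz":-139,"rx":0,"ry":0,"rz":0}])

```text
clock: 1.77
tcp_pos: [0.605, -0.2734, 0.0226]
orientation: [1.703, 2.63, 0.018]
contact_force: [10.5, 11.3, 21.5]
grip_width: 0.0622
gripper_force: 11.7
```

send_rows(deltas=[{"dx":0,"dy":0,"dz":0,"rx":0,"ry":0,"rz":0},{"dx":0,"dy":0,"dz":0,"rx":0,"ry":0,"rz":0},{"dx":0,"dy":0,"dz":0,"rx":0,"ry":0,"rz":0},{"dx":0,"dy":0,"dz":0,"rx":0,"ry":0,"rz":0},{"dx":0,"dy":0,"dz":0,"rx":0,"ry":0,"rz":0}], jaw=30, newtons=25)

```text
clock: 2.18
tcp_pos: [0.5966, -0.2794, 0.0194]
orientation: [-1.713, -2.633, 0.001]
contact_force: [0.5, -0.7, -0.5]
grip_width: 0.0299
gripper_force: 0.1
```

```bash
python3 -c "
from h import *
st()
s=grab('side'); cv2.imwrite('pics/g1.png',cv2.resize(s['frame'][220:380,230:430],None,fx=3,fy=3))"
```

```text
t 2.18 tcp [ 596.6 -279.4   19.4] closing 23.89 zax [-0.001 -0.    -1.   ] F [ 0.5 -0.7 -0.5] w 29.9 gf 0.1
```

View pics/g1.png

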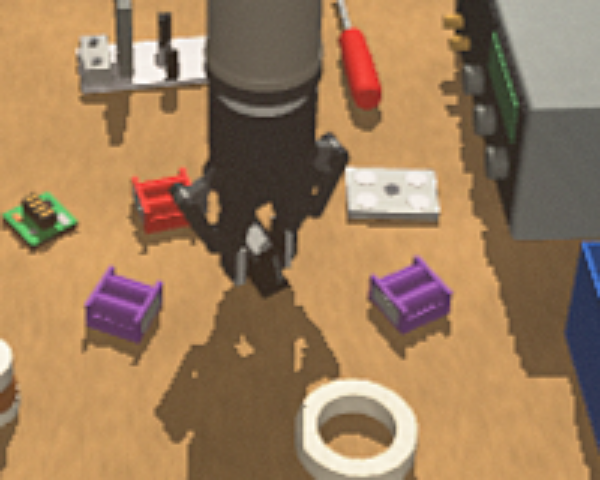

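The hand came down about 10 mm short because the previous call ran out of its rate limit. It pressed on the block and closed empty. I'll lift clear, look again, and plan from the measured pose from here on.

send_rows(deltas=[{"dx":0,"dy":0,"dz":20,"rx":0,"ry":0,"rz":0},{"dx":0,"dy":0,"dz":55,"rx":0,"ry":0,"rz":0},{"dx":0,"dy":0,"dz":90,"rx":0,"ry":0,"rz":0},{"dx":0,"dy":30,"dz":115,"rx":0,"ry":0,"rz":0},{"dx":0,"dy":70,"dz":120,"rx":0,"ry":0,"rz":0}])

```text
clock: 2.65
tcp_pos: [0.5991, -0.214, 0.1444]
orientation: [1.719, 2.619, -0.001]
contact_force: [1.6, 0.7, -0.2]
grip_width: 0.0299
gripper_force: 0.0
```

send_rows(deltas=[{"dx":0,"dy":40,"dz":0,"rx":0,"ry":0,"rz":0},{"dx":0,"dy":80,"dz":0,"rx":0,"ry":0,"rz":0},{"dx":0,"dy":120,"dz":0,"rx":0,"ry":0,"rz":0},{"dx":0,"dy":120,"dz":0,"rx":0,"ry":0,"rz":0}], jaw=62)

```text
clock: 2.98
tcp_pos: [0.5971, -0.0777, 0.1404]
orientation: [-1.696, -2.642, -0.008]
contact_force: [0.3, 1.4, -0.6]
grip_width: 0.062
gripper_force: 0.0
```

```bash
python3 -c "
from h import *
st()
t=grab('top');s=grab('side'); np.savez('top1.npz',**t); np.savez('side1.npz',**s)
cv2.imwrite('pics/g2.png',np.hstack([cv2.resize(t['frame'][150:290,250:430],(420,327)),cv2.resize(s['frame'][240:360,230:380],(380,327))]))
for v in range(200,215,6):print(0)
print('block t',maskrect(t,368,206,16,lambda H,S,V:(S<95),.022))
print('block d',seg(t,368,206,16,.012,.04))
"
```

```text
t 2.98 tcp [597.1 -77.7 140.4] closing 24.62 zax [ 0.001  0.005 -1.   ] F [ 0.3  1.4 -0.6] w 62.0 gf 0.0
0
0
0
block t (array([ 601.8, -279.2]), array([21.4, 45.5]), 24.9)
block d (38, array([ 601.6, -276.8]), array([21.8, 43.2]), 24.6, 'zmed', array([20.4, 37.5, 39.4]), 'med', array([ 598.1, -271.1]))
```

View pics/g2.png

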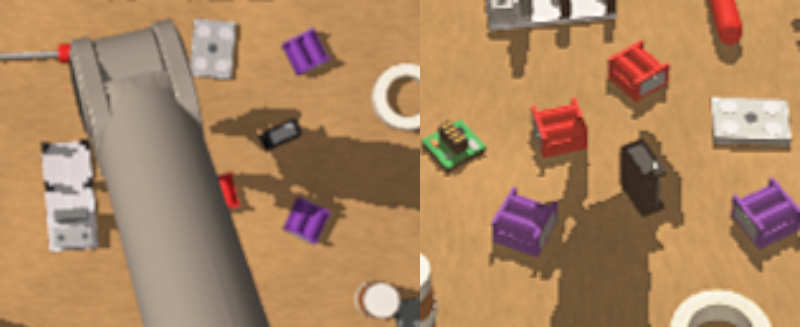

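```bash
python3 -c "
from h import *
s=dict(np.load('side1.npz'));t=dict(np.load('top1.npz'))
cv2.imwrite('pics/g3.png',np.hstack([cv2.resize(cv2.convertScaleAbs(s['frame'][285:325,300:335],alpha=2),(350,400)),cv2.resize(cv2.convertScaleAbs(t['frame'][192:222,355:390],alpha=2),(440,400))]))
P=cloud(s)
for v in range(288,322,4): print(v,[(x,np.round(P[v,x]*1000).tolist()) for x in (306,310,314,318)])
"
```

```text
288 [(306, [580.0, -199.0, -2.0]), (310, [589.0, -204.0, 3.0]), (314, [598.0, -202.0, 1.0]), (318, [608.0, -204.0, 2.0])]
292 [(306, [579.0, -216.0, 2.0]), (310, [588.0, -213.0, -1.0]), (314, [594.0, -257.0, 41.0]), (318, [603.0, -257.0, 40.0])]
296 [(306, [578.0, -227.0, 0.0]), (310, [585.0, -270.0, 42.0]), (314, [593.0, -269.0, 40.0]), (318, [602.0, -269.0, 40.0])]
300 [(306, [578.0, -240.0, -0.0]), (310, [585.0, -268.0, 28.0]), (314, [592.0, -286.0, 45.0]), (318, [601.0, -284.0, 43.0])]
304 [(306, [577.0, -254.0, 1.0]), (310, [585.0, -272.0, 19.0]), (314, [592.0, -288.0, 35.0]), (318, [600.0, -296.0, 43.0])]
308 [(306, [576.0, -265.0, -1.0]), (310, [585.0, -272.0, 7.0]), (314, [592.0, -290.0, 24.0]), (318, [600.0, -301.0, 36.0])]
312 [(306, [576.0, -277.0, -0.0]), (310, [585.0, -276.0, -1.0]), (314, [593.0, -286.0, 9.0]), (318, [600.0, -302.0, 25.0])]
316 [(306, [575.0, -290.0, 1.0]), (310, [584.0, -290.0, -0.0]), (314, [593.0, -290.0, -0.0]), (318, [601.0, -300.0, 10.0])]
320 [(306, [574.0, -302.0, 1.0]), (310, [583.0, -303.0, 1.0]), (314, [592.0, -300.0, -2.0]), (318, [601.0, -299.0, -3.0])]
```

View pics/g3.png

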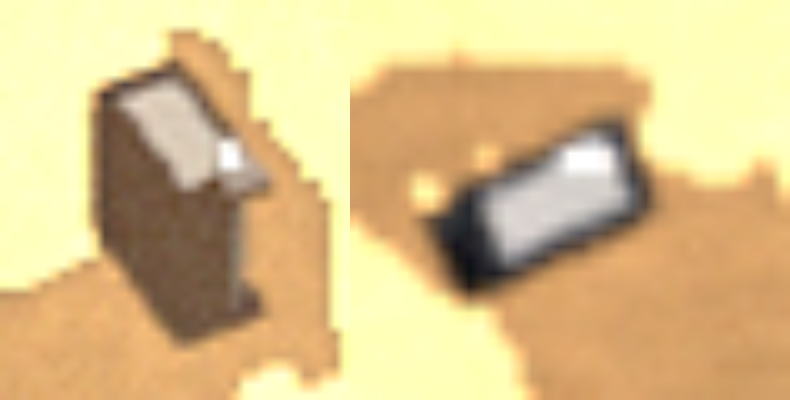

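The close crop shows the block standing on one end. Its plain underside faces (-0.91, -0.42) and the open cell side faces +x. Pushing the top toward -x with closed fingers will lay it flat, right way up.

send_rows(deltas=[{"dx":8,"dy":-37,"dz":0,"rx":0,"ry":0,"rz":0},{"dx":16,"dy":-74,"dz":0,"rx":0,"ry":0,"rz":0},{"dx":24,"dy":-111,"dz":0,"rx":0,"ry":0,"rz":0},{"dx":32,"dy":-148,"dz":0,"rx":0,"ry":0,"rz":0},{"dx":37.5,"dy":-184,"dz":0,"rx":0,"ry":0,"rz":0}], jaw=0)

```text
clock: 3.5
tcp_pos: [0.634, -0.2774, 0.1392]
orientation: [1.716, 2.631, -0.002]
contact_force: [1.6, 0.5, -0.0]
grip_width: 0.001
gripper_force: 0.0
```

send_rows(deltas=[{"dx":0,"dy":0,"dz":0,"rx":0,"ry":0,"rz":0},{"dx":0,"dy":0,"dz":0,"rx":0,"ry":0,"rz":0},{"dx":0,"dy":0,"dz":0,"rx":0,"ry":0,"rz":0}])

```text
clock: 3.75
tcp_pos: [0.6338, -0.2741, 0.1389]
orientation: [-1.715, -2.631, 0.001]
contact_force: [-0.9, 0.9, 0.3]
grip_width: -0.0002
gripper_force: 0.0
```

send_rows(deltas=[{"dx":2,"dy":11,"dz":-20,"rx":0,"ry":0,"rz":0},{"dx":2,"dy":11,"dz":-50,"rx":0,"ry":0,"rz":0},{"dx":2,"dy":11,"dz":-80,"rx":0,"ry":0,"rz":0},{"dx":2,"dy":11,"dz":-97,"rx":0,"ry":0,"rz":0},{"dx":2,"dy":11,"dz":-97,"rx":0,"ry":0,"rz":0}])

```text
clock: 4.17
tcp_pos: [0.6335, -0.2593, 0.038]
orientation: [-1.705, -2.629, 0.003]
contact_force: [-0.9, 0.6, -0.3]
grip_width: -0.0002
gripper_force: 0.0
```

send_rows(deltas=[{"dx":-8,"dy":-3.6,"dz":0,"rx":0,"ry":0,"rz":0},{"dx":-14,"dy":-6.4,"dz":0,"rx":0,"ry":0,"rz":0},{"dx":-20,"dy":-9.1,"dz":0,"rx":0,"ry":0,"rz":0},{"dx":-26,"dy":-11.9,"dz":0,"rx":0,"ry":0,"rz":0},{"dx":-32,"dy":-14.6,"dz":0,"rx":0,"ry":0,"rz":0}])

```text
clock: 4.58
tcp_pos: [0.6045, -0.2771, 0.0439]
orientation: [1.712, 2.632, -0.0]
contact_force: [-0.1, 1.3, -0.5]
grip_width: -0.0001
gripper_force: 0.0
```

send_rows(deltas=[{"dx":-6,"dy":-2.7,"dz":0,"rx":0,"ry":0,"rz":0},{"dx":-6,"dy":-2.7,"dz":0,"rx":0,"ry":0,"rz":0},{"dx":-6,"dy":-2.7,"dz":30,"rx":0,"ry":0,"rz":0},{"dx":10,"dy":20,"dz":60,"rx":0,"ry":0,"rz":0},{"dx":20,"dy":50,"dz":70,"rx":0,"ry":0,"rz":0}])

```text
clock: 5.0
tcp_pos: [0.627, -0.2302, 0.1167]
orientation: [1.717, 2.623, 0.0]
contact_force: [2.1, 0.3, 1.9]
grip_width: -0.0
gripper_force: 0.0
```

send_rows(deltas=[{"dx":0,"dy":40,"dz":0,"rx":0,"ry":0,"rz":0},{"dx":0,"dy":80,"dz":0,"rx":0,"ry":0,"rz":0},{"dx":0,"dy":120,"dz":0,"rx":0,"ry":0,"rz":0},{"dx":0,"dy":120,"dz":0,"rx":0,"ry":0,"rz":0},{"dx":0,"dy":120,"dz":0,"rx":0,"ry":0,"rz":0}], jaw=62)

```text
clock: 5.42
tcp_pos: [0.6252, -0.1019, 0.113]
orientation: [-1.703, -2.639, -0.003]
contact_force: [-0.7, 0.0, 0.2]
grip_width: 0.0603
gripper_force: 0.0
```

```bash
python3 -c "
from h import *
st()
t=grab('top');s=grab('side'); np.savez('top1.npz',**t); np.savez('side1.npz',**s)
cv2.imwrite('pics/g4.png',np.hstack([cv2.resize(t['frame'][190:250,330:400],(400,343)),cv2.resize(s['frame'][270:340,280:350],(400,343))]))
for u,v in((372,214),(375,216)):
  print('block t',maskrect(t,u,v,15,lambda H,S,V:(S<95),.022))
  print('block d',seg(t,u,v,15,.012,.06))
"
```

```text
t 5.42 tcp [ 625.2 -101.9  113. ] closing 24.32 zax [ 0.001  0.002 -1.   ] F [-0.7  0.   0.2] w 60.3 gf 0.0
block t (array([ 570.1, -290.5]), array([43.9, 41.7]), 26.9)
block d (223, array([ 571.2, -290.1]), array([43.3, 42.5]), 23.7, 'zmed', array([13.2, 20.4, 26.8]), 'med', array([ 570.9, -289. ]))
block t (array([ 570.1, -290.5]), array([43.9, 41.7]), 26.9)
block d (223, array([ 571.2, -290.1]), array([43.3, 42.5]), 23.7, 'zmed', array([13.2, 20.4, 26.8]), 'med', array([ 570.9, -289. ]))
```

View pics/g4.png

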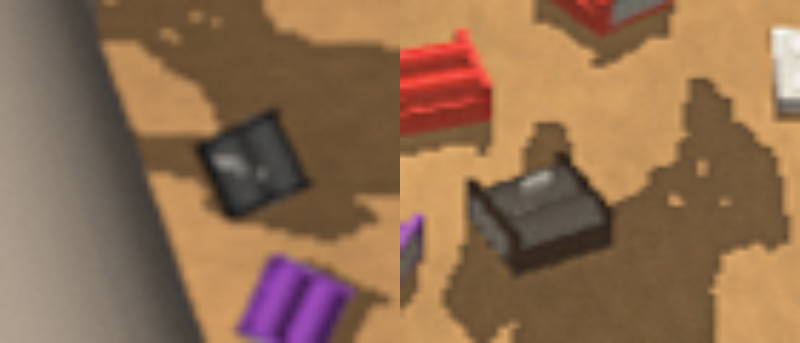

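The block is flat with cells up at about (570.5, -290.5), rotated 25°. I'll go above it and settle before descending.

send_rows(deltas=[{"dx":-11,"dy":-36,"dz":0,"rx":0,"ry":0,"rz":0},{"dx":-22,"dy":-72,"dz":0,"rx":0,"ry":0,"rz":0},{"dx":-33,"dy":-108,"dz":0,"rx":0,"ry":0,"rz":0},{"dx":-44,"dy":-144,"dz":0,"rx":0,"ry":0,"rz":0},{"dx":-52,"dy":-180,"dz":0,"rx":0,"ry":0,"rz":0}], jaw=55)

```text
clock: 5.93
tcp_pos: [0.5706, -0.2906, 0.1123]
orientation: [-1.717, -2.631, 0.002]
contact_force: [-0.4, 0.2, -0.3]
grip_width: 0.0549
gripper_force: 0.0
```

send_rows(deltas=[{"dx":0,"dy":0,"dz":0,"rx":0,"ry":0,"rz":0},{"dx":0,"dy":0,"dz":0,"rx":0,"ry":0,"rz":0},{"dx":0,"dy":0,"dz":0,"rx":0,"ry":0,"rz":0}])

```text
clock: 6.18
tcp_pos: [0.5722, -0.2877, 0.1123]
orientation: [-1.716, -2.631, -0.0]
contact_force: [0.2, 0.4, -0.1]
grip_width: 0.0549
gripper_force: 0.0
```

```bash
python3 -c "
from h import *
st()"
```

```text
t 6.18 tcp [ 572.2 -287.7  112.3] closing 23.78 zax [-0.  0. -1.] F [ 0.2  0.4 -0.1] w 54.9 gf 0.0
```

send_rows(deltas=[{"dx":-1.7,"dy":-2.8,"dz":-30,"rx":0,"ry":0,"rz":1},{"dx":-1.7,"dy":-2.8,"dz":-60,"rx":0,"ry":0,"rz":1},{"dx":-1.7,"dy":-2.8,"dz":-85,"rx":0,"ry":0,"rz":1},{"dx":-1.7,"dy":-2.8,"dz":-98,"rx":0,"ry":0,"rz":1},{"dx":-1.7,"dy":-2.8,"dz":-98,"rx":0,"ry":0,"rz":1}])

```text
clock: 6.6
tcp_pos: [0.5694, -0.287, 0.0114]
orientation: [-1.684, -2.646, 0.0]
contact_force: [-1.0, 1.5, 0.3]
grip_width: 0.0547
gripper_force: 0.0
```

send_rows(deltas=[{"dx":0,"dy":0,"dz":0,"rx":0,"ry":0,"rz":0},{"dx":0,"dy":0,"dz":0,"rx":0,"ry":0,"rz":0},{"dx":0,"dy":0,"dz":0,"rx":0,"ry":0,"rz":0},{"dx":0,"dy":0,"dz":0,"rx":0,"ry":0,"rz":0},{"dx":0,"dy":0,"dz":0,"rx":0,"ry":0,"rz":0}], jaw=30, newtons=30)

```text
clock: 7.02
tcp_pos: [0.5717, -0.2893, 0.0156]
orientation: [1.688, 2.647, 0.0]
contact_force: [0.6, 0.2, -1.0]
grip_width: 0.0412
gripper_force: 32.9
```

```bash
python3 -c "
from h import *
st()"
```

```text
t 7.02 tcp [ 571.7 -289.3   15.6] closing 24.94 zax [ 0.001 -0.001 -1.   ] F [ 0.6  0.2 -1. ] w 41.2 gf 32.9
```

send_rows(deltas=[{"dx":0,"dy":0,"dz":20,"rx":0,"ry":0,"rz":0},{"dx":0,"dy":10,"dz":45,"rx":0,"ry":0,"rz":0},{"dx":-2,"dy":38,"dz":62,"rx":0,"ry":0,"rz":-3},{"dx":-4,"dy":74,"dz":62,"rx":0,"ry":0,"rz":-6},{"dx":-5,"dy":110,"dz":62,"rx":0,"ry":0,"rz":-9}])

```text
clock: 7.43
tcp_pos: [0.5669, -0.1792, 0.0785]
orientation: [1.897, 2.5, 0.002]
contact_force: [0.2, 1.1, -1.3]
grip_width: 0.0413
gripper_force: 33.0
```

send_rows(deltas=[{"dx":-2,"dy":36,"dz":0,"rx":0,"ry":0,"rz":-4},{"dx":-4,"dy":72,"dz":0,"rx":0,"ry":0,"rz":-8},{"dx":-5,"dy":108,"dz":0,"rx":0,"ry":0,"rz":-10.4},{"dx":-6,"dy":140,"dz":0,"rx":0,"ry":0,"rz":-10.4},{"dx":-7,"dy":156,"dz":0,"rx":0,"ry":0,"rz":-10.4}])

```text
clock: 7.85
tcp_pos: [0.5592, -0.0174, 0.0774]
orientation: [-2.105, -2.332, -0.004]
contact_force: [0.1, 0.1, -1.1]
grip_width: 0.0412
gripper_force: 33.0
```

send_rows(deltas=[{"dx":0,"dy":0,"dz":0,"rx":0,"ry":0,"rz":0},{"dx":0,"dy":0,"dz":0,"rx":0,"ry":0,"rz":0},{"dx":0,"dy":0,"dz":0,"rx":0,"ry":0,"rz":0},{"dx":0,"dy":0,"dz":0,"rx":0,"ry":0,"rz":0},{"dx":0,"dy":0,"dz":0,"rx":0,"ry":0,"rz":0}])

```text
clock: 8.27
tcp_pos: [0.5592, -0.0247, 0.0764]
orientation: [2.114, 2.323, -0.001]
contact_force: [-0.0, -0.8, -1.7]
grip_width: 0.0411
gripper_force: 33.0
```

```bash
python3 -c "
from h import *
st()
s=grab('side');st(); np.savez('side2.npz',**s)
cv2.imwrite('pics/g5.png',cv2.resize(s['frame'][190:270,240:340],(800,640))[:600])
"
```

```text
t 8.27 tcp [559.2 -24.7  76.4] closing 5.41 zax [-0.    -0.001 -1.   ] F [-0.  -0.8 -1.7] w 41.1 gf 33.0
t 8.32 tcp [559.2 -24.5  76.5] closing 5.42 zax [ 0. -0. -1.] F [-0.1 -0.4 -1. ] w 41.3 gf 33.0
```

View pics/g5.png

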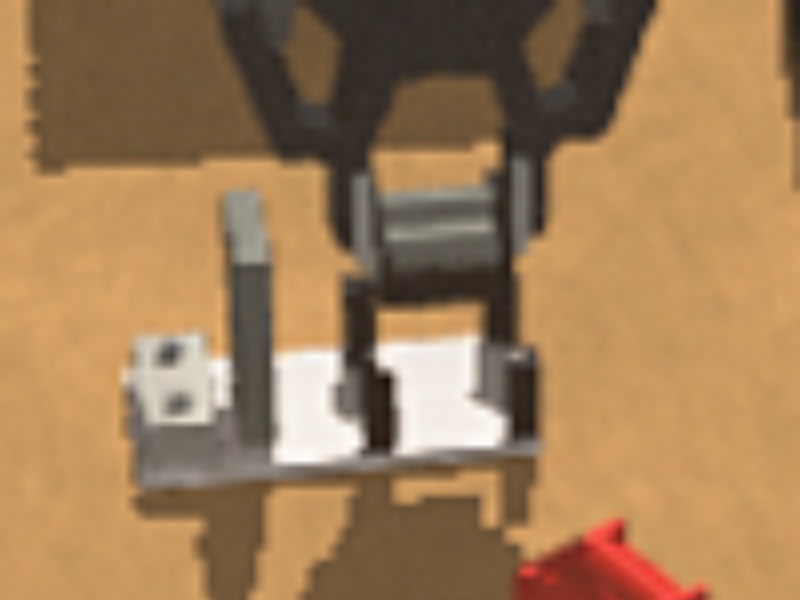

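The view shows the block level above the pocket, held by its end walls with the fin clear. I'll compare the front corners of tray and block within this one camera.

```bash
python3 - <<'E'
from h import *
s=dict(np.load('side2.npz'))
c=lambda x,y:(240+x/8-.44,190+y/8-.44)
Rz=lambda a:np.array([[np.cos(a),-np.sin(a)],[np.sin(a),np.cos(a)]])
A=plane(s,*c(141,489),0)[:2]*1e3;B=plane(s,*c(538,455),0)[:2]*1e3
A6=plane(s,*c(132,470),.006)[:2]*1e3;B6=plane(s,*c(538,443),.006)[:2]*1e3
for a,b in((A,B),(A6,B6)):
    d=b-a;yaw=np.arctan2(d[1],d[0]); cen=(a+b)/2+Rz(yaw)@[0,29]
    print('tray',a.round(1),b.round(1),np.hypot(*d).round(1),np.degrees(yaw).round(2),cen.round(1),'pocket',(cen+Rz(yaw)@[36,0]).round(1))
# guide post tops z=36 front (-y) outer: and tall rear
L=plane(s,*c(380,302),.061)[:2]*1e3;Q=plane(s,*c(517,292),.061)[:2]*1e3
print('block front bottom',L.round(1),Q.round(1),np.hypot(*(Q-L)).round(1),'centre',((L+Q)/2+Rz(np.radians(5.4))@[0,21]).round(1))
P=cloud(s)
for n,z0,z1 in(('fin',.06,.1),):
    q=P[213:232,266:275].reshape(-1,3);q=q[(q[:,2]>.075)];print(len(q),np.median(q,0)*1e3,cv2.minAreaRect((q[:,:2]*1e3).astype(np.float32)))
F=np.array([plane(s,*c(*p),.08)[:2]*1e3 for p in((225,190),(258,190),(238,265),(270,262))]);print('fin corners',F.round(1).tolist(),F.mean(0).round(1))
E
```

```text
tray [462.8 -59.2] [590. -47.] 127.8 5.47 [523.6 -24.2] pocket [559.4 -20.8]
tray [460.1 -56.9] [589.9 -48.3] 130.0 3.78 [523.1 -23.7] pocket [559.  -21.3]
block front bottom [540.1 -44.3] [583.2 -40.9] 43.3 centre [559.6 -21.7]
50 [497.76309331 -28.33205936  78.71853598] ((497.8480224609375, -30.161787033081055), (11.626651763916016, 43.0645751953125), 7.666100025177002)
fin corners [[491.9, -8.5], [502.4, -8.9], [496.2, -48.8], [506.1, -47.6]] [499.1 -28.4]
```

send_rows(deltas=[{"dx":0,"dy":0.8,"dz":-10,"rx":0,"ry":0,"rz":0},{"dx":0,"dy":0.8,"dz":-18,"rx":0,"ry":0,"rz":0},{"dx":0,"dy":0.8,"dz":-24,"rx":0,"ry":0,"rz":0},{"dx":0,"dy":0.8,"dz":-28,"rx":0,"ry":0,"rz":0},{"dx":0,"dy":0.8,"dz":-32,"rx":0,"ry":0,"rz":0}])

```text
clock: 8.73
tcp_pos: [0.5589, -0.0218, 0.0436]
orientation: [-2.11, -2.326, 0.0]
contact_force: [0.6, 0.8, 0.1]
grip_width: 0.0412
gripper_force: 33.1
```

```bash
python3 -c "
from h import *
st()"
```

```text
t 8.73 tcp [558.9 -21.8  43.6] closing 5.57 zax [-0.001  0.    -1.   ] F [0.6 0.8 0.1] w 41.2 gf 33.1
```

send_rows(deltas=[{"dx":0,"dy":0,"dz":-6,"rx":0,"ry":0,"rz":0},{"dx":0,"dy":0,"dz":-12,"rx":0,"ry":0,"rz":0},{"dx":0,"dy":0,"dz":-17,"rx":0,"ry":0,"rz":0},{"dx":0,"dy":0,"dz":-21,"rx":0,"ry":0,"rz":0},{"dx":0,"dy":0,"dz":-21.5,"rx":0,"ry":0,"rz":0}])

```text
clock: 9.15
tcp_pos: [0.5595, -0.0223, 0.0225]
orientation: [2.111, 2.326, 0.0]
contact_force: [2.5, 0.4, 0.5]
grip_width: 0.0413
gripper_force: 33.3
```

send_rows(deltas=[{"dx":0,"dy":0,"dz":0,"rx":0,"ry":0,"rz":0},{"dx":0,"dy":0,"dz":0,"rx":0,"ry":0,"rz":0}])

```text
clock: 9.32
tcp_pos: [0.5587, -0.0224, 0.0228]
orientation: [-2.111, -2.326, 0.001]
contact_force: [3.0, 0.1, -1.0]
grip_width: 0.0411
gripper_force: 33.2
```

```bash
python3 -c "
from h import *
st()"
```

```text
t 9.32 tcp [558.7 -22.4  22.8] closing 5.54 zax [-0.001 -0.    -1.   ] F [ 3.   0.1 -1. ] w 41.1 gf 33.2
```

send_rows(deltas=[{"dx":0,"dy":0,"dz":-0.8,"rx":0,"ry":0,"rz":0},{"dx":0,"dy":0,"dz":-0.8,"rx":0,"ry":0,"rz":0}])

```text
clock: 9.48
tcp_pos: [0.5591, -0.0224, 0.0223]
orientation: [2.111, 2.326, -0.0]
contact_force: [2.0, -0.6, 1.2]
grip_width: 0.0413
gripper_force: 33.1
```

send_rows(deltas=[{"dx":0,"dy":0,"dz":0,"rx":0,"ry":0,"rz":0},{"dx":0,"dy":0,"dz":0,"rx":0,"ry":0,"rz":0},{"dx":0,"dy":0,"dz":0,"rx":0,"ry":0,"rz":0},{"dx":0,"dy":0,"dz":0,"rx":0,"ry":0,"rz":0},{"dx":0,"dy":0,"dz":0,"rx":0,"ry":0,"rz":0}], jaw=52)

```text
clock: 9.9
tcp_pos: [0.5592, -0.0222, 0.0223]
orientation: [2.111, 2.326, 0.0]
contact_force: [2.9, 0.3, 1.2]
grip_width: 0.0521
gripper_force: 0.0
```

send_rows(deltas=[{"dx":0,"dy":0,"dz":15,"rx":0,"ry":0,"rz":0},{"dx":0,"dy":0,"dz":40,"rx":0,"ry":0,"rz":0},{"dx":0,"dy":0,"dz":70,"rx":0,"ry":0,"rz":0},{"dx":-10,"dy":-20,"dz":95,"rx":0,"ry":0,"rz":0},{"dx":-20,"dy":-55,"dz":105,"rx":0,"ry":0,"rz":5}])

```text
clock: 10.32
tcp_pos: [0.5404, -0.0729, 0.1304]
orientation: [1.998, 2.422, 0.006]
contact_force: [0.3, -0.8, 0.7]
grip_width: 0.0525
gripper_force: 0.0
```

```bash
python3 -c "
from h import *
st()"
```

```text
t 10.32 tcp [540.4 -72.9 130.4] closing 10.97 zax [ 0.004  0.002 -1.   ] F [ 0.3 -0.8  0.7] w 52.5 gf 0.0
```

send_rows(deltas=[{"dx":-21,"dy":-29,"dz":-5,"rx":0,"ry":0,"rz":5},{"dx":-43,"dy":-57,"dz":-10,"rx":0,"ry":0,"rz":10},{"dx":-65,"dy":-86,"dz":-15,"rx":0,"ry":0,"rz":15},{"dx":-86,"dy":-115,"dz":-20,"rx":0,"ry":0,"rz":20},{"dx":-107,"dy":-143,"dz":-25,"rx":0,"ry":0,"rz":24.5}], jaw=40)

```text
clock: 10.73
tcp_pos: [0.4295, -0.2213, 0.1016]
orientation: [-1.443, -2.788, 0.001]
contact_force: [1.4, -1.0, -0.1]
grip_width: 0.0402
gripper_force: 0.0
```

send_rows(deltas=[{"dx":0,"dy":0,"dz":0,"rx":0,"ry":0,"rz":0},{"dx":0,"dy":0,"dz":0,"rx":0,"ry":0,"rz":0},{"dx":0,"dy":0,"dz":0,"rx":0,"ry":0,"rz":0},{"dx":0,"dy":0,"dz":0,"rx":0,"ry":0,"rz":0}])

```text
clock: 11.07
tcp_pos: [0.4327, -0.219, 0.1023]
orientation: [-1.447, -2.788, -0.001]
contact_force: [0.4, -0.2, 1.1]
grip_width: 0.0401
gripper_force: 0.0
```

```bash
python3 -c "
from h import *
st()
t=grab('top');s=grab('side');np.savez('top3.npz',**t);np.savez('side3.npz',**s)
print('tray',maskrect(t,280,232,32,lambda H,S,V:(S<70)&(V>80),.006,3))
P=cloud(t)
for v in range(211,232,3): print(v,(P[v,268:292:3,2]*1000).round().astype(int))
print('board s',maskrect(s,243,293,16,lambda H,S,V:((H>35)&(H<85)),.006,5))
"
```

```text
t 11.07 tcp [ 432.7 -219.   102.3] closing 35.13 zax [ 0.     0.001 -1.   ] F [ 0.4 -0.2  1.1] w 40.1 gf 0.0
tray (array([517.1, -27.1]), array([130.2,  59.5]), 6.1)
211 [ 2 -4 -2 -1 -2  4 37  2]
214 [33 23  9 32 29 25 36  4]
217 [28 24 28 30 27 26 10  3]
220 [ 8  5 21 26 26 26 24  1]
223 [ 3  8 26 26 28 24 22  2]
226 [ 5 11 28 23 25 30 10  3]
229 [-1  6 31 32 28 16  9  3]
board s (array([ 433.8, -216.1]), array([42.2, 43.6]), 36.5)
```

send_rows(deltas=[{"dx":0.7,"dy":2.6,"dz":-25,"rx":0,"ry":0,"rz":0.5},{"dx":0.7,"dy":2.6,"dz":-50,"rx":0,"ry":0,"rz":0.5},{"dx":0.7,"dy":2.6,"dz":-70,"rx":0,"ry":0,"rz":0.5},{"dx":0.7,"dy":2.6,"dz":-82,"rx":0,"ry":0,"rz":0.5},{"dx":0.7,"dy":2.6,"dz":-82,"rx":0,"ry":0,"rz":0.5}])

```text
clock: 11.58
tcp_pos: [0.4319, -0.2161, 0.0182]
orientation: [-1.433, -2.791, -0.0]
contact_force: [-0.8, 1.6, 0.3]
grip_width: 0.0402
gripper_force: 0.0
```

send_rows(deltas=[{"dx":0,"dy":0,"dz":0,"rx":0,"ry":0,"rz":0},{"dx":0,"dy":0,"dz":0,"rx":0,"ry":0,"rz":0},{"dx":0,"dy":0,"dz":0,"rx":0,"ry":0,"rz":0},{"dx":0,"dy":0,"dz":0,"rx":0,"ry":0,"rz":0},{"dx":0,"dy":0,"dz":0,"rx":0,"ry":0,"rz":0}], jaw=5, newtons=25)

```text
clock: 12.0
tcp_pos: [0.4337, -0.2179, 0.0212]
orientation: [1.437, 2.792, 0.0]
contact_force: [-0.3, 1.5, 7.4]
grip_width: 0.0132
gripper_force: 27.0
```

```bash
python3 -c "
from h import *
st()
s=dict(np.load('side3.npz')); t=dict(np.load('top3.npz'))
P=cloud(s)
print('fin s',seg(s,268,220,18,.070,.1)); print('fin t',seg(t,280,238,20,.06,.1)); print('cw t',seg(t,282,250,12,.017,.027))
cv2.imwrite('pics/g6.png',cv2.resize(s['frame'][190:270,240:340],(800,640))[:600])
"
```

```text
t 12.0 tcp [ 433.7 -217.9   21.2] closing 35.54 zax [ 0.002 -0.001 -1.   ] F [-0.3  1.5  7.4] w 13.2 gf 27.0
fin s (55, array([491.1, -30.7]), array([11.5, 41.6]), 6.8, 'zmed', array([72.8, 78.9, 81.8]), 'med', array([490.4, -33.1]))
fin t (72, array([493.1, -28.6]), array([12.1, 38.5]), 6.2, 'zmed', array([75.7, 80.6, 85.3]), 'med', array([493.6, -28.7]))
cw t (131, array([471.8, -30.9]), array([31.1, 47.4]), 6.1, 'zmed', array([18.5, 22.7, 26.4]), 'med', array([468.4, -34.2]))
```

View pics/g6.png

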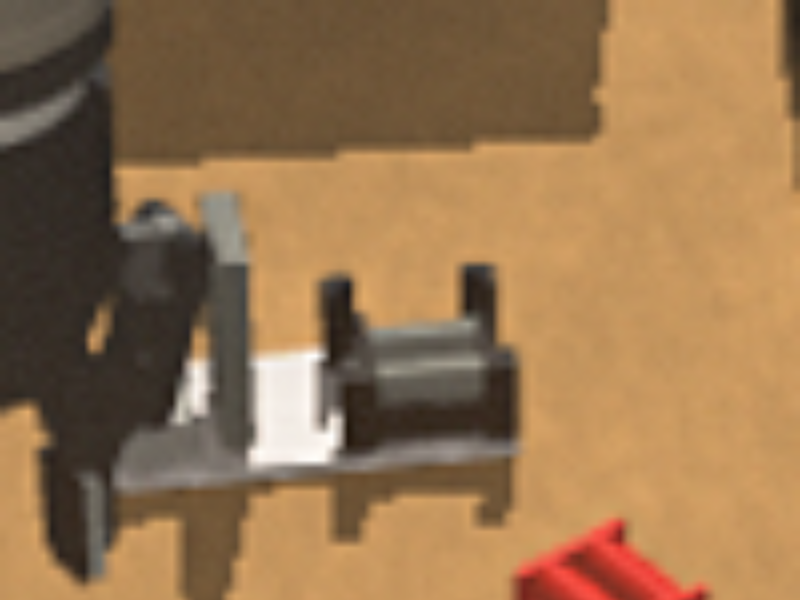

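The block sits flat in the pocket. While placing it the hand's knuckles nudged the fin, so the tray is now about 6.5 mm toward -x. The board is gripped by its connector; I'll carry it with the path kept clear of the fin.

send_rows(deltas=[{"dx":0,"dy":0,"dz":25,"rx":0,"ry":0,"rz":0},{"dx":25,"dy":15,"dz":48,"rx":0,"ry":0,"rz":-6},{"dx":53,"dy":38,"dz":65,"rx":0,"ry":0,"rz":-12},{"dx":82,"dy":64,"dz":68,"rx":0,"ry":0,"rz":-18},{"dx":110,"dy":90,"dz":68,"rx":0,"ry":0,"rz":-24}])

```text
clock: 12.42
tcp_pos: [0.5451, -0.1275, 0.0905]
orientation: [1.993, 2.423, 0.003]
contact_force: [0.7, -0.5, 0.2]
grip_width: 0.0131
gripper_force: 26.2
```

send_rows(deltas=[{"dx":8,"dy":25,"dz":0,"rx":0,"ry":0,"rz":-5},{"dx":9,"dy":60,"dz":0,"rx":0,"ry":0,"rz":-5.5},{"dx":9,"dy":90,"dz":0,"rx":0,"ry":0,"rz":-5.5},{"dx":9,"dy":104,"dz":0,"rx":0,"ry":0,"rz":-5.5},{"dx":9,"dy":104,"dz":0,"rx":0,"ry":0,"rz":-5.5}])

```text
clock: 12.83
tcp_pos: [0.5519, -0.0184, 0.0887]
orientation: [-2.093, -2.342, -0.004]
contact_force: [0.0, 0.4, 0.6]
grip_width: 0.0131
gripper_force: 26.2
```

send_rows(deltas=[{"dx":0,"dy":0,"dz":0,"rx":0,"ry":0,"rz":0},{"dx":0,"dy":0,"dz":0,"rx":0,"ry":0,"rz":0},{"dx":0,"dy":0,"dz":0,"rx":0,"ry":0,"rz":0},{"dx":0,"dy":0,"dz":0,"rx":0,"ry":0,"rz":0}])

```text
clock: 13.17
tcp_pos: [0.5517, -0.0254, 0.0881]
orientation: [2.104, 2.333, -0.001]
contact_force: [-0.2, 0.8, 0.1]
grip_width: 0.0129
gripper_force: 26.2
```

```bash
python3 -c "
from h import *
st()
s=grab('side'); np.savez('side4.npz',**s)
cv2.imwrite('pics/g7.png',cv2.resize(s['frame'][190:270,240:340],(800,640))[:600])
print('board s',maskrect(s,290,222,18,lambda H,S,V:((H>35)&(H<85)&(S>60)),.067,5))
print('fin s',seg(s,268,220,18,.070,.1))
"
```

```text
t 13.17 tcp [551.7 -25.4  88.1] closing 5.9 zax [-0.    -0.001 -1.   ] F [-0.2  0.8  0.1] w 12.9 gf 26.2
board s (array([550.5, -19.5]), array([38.8, 46.2]), 87.7)
fin s (107, array([511.6, -29.6]), array([53.1, 44. ]), 0.0, 'zmed', array([71.2, 78.7, 94.4]), 'med', array([495.4, -33.2]))
```

View pics/g7.png

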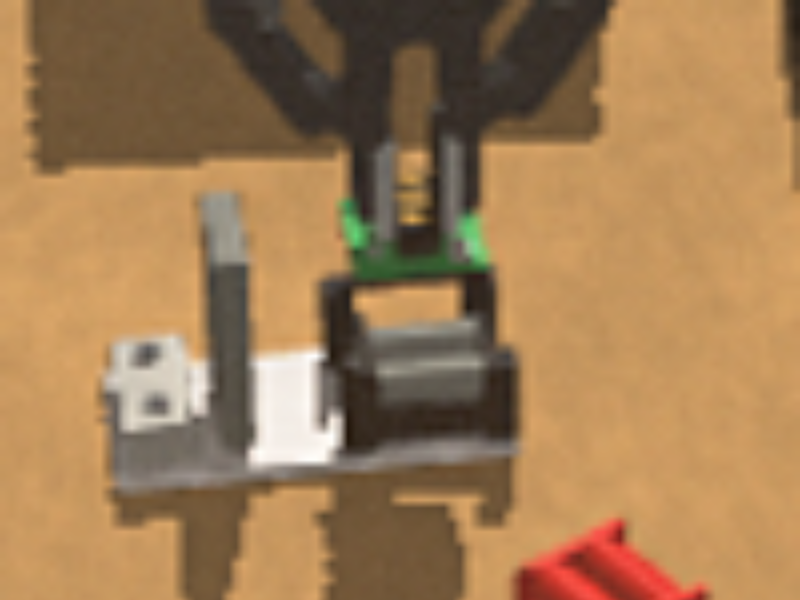

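The board hangs level over the pocket and the block is seated. Comparing corner pixels as before:

```bash
python3 - <<'E'
from h import *
s=dict(np.load('side4.npz'))
c=lambda x,y:(240+x/8-.44,190+y/8-.44)
Rz=lambda a:np.array([[np.cos(a),-np.sin(a)],[np.sin(a),np.cos(a)]])
def fr(p,q,z,half,off=0):
    a=plane(s,*c(*p),z)[:2]*1e3;b=plane(s,*c(*q),z)[:2]*1e3;d=b-a;y=np.arctan2(d[1],d[0])
    y2=np.radians(5.9);cen=(a+b)/2+Rz(y2)@[off,half];print(a.round(1),b.round(1),np.hypot(*d).round(1),np.degrees(y).round(2),cen.round(1))
print('pocket');fr((118,490),(518,455),0,29,36);fr((108,470),(518,443),.006,29,36)
print('block top front?');fr((345,372),(497,352),.028,21)
print('board');fr((357,273),(493,266),.0729,21)
# contour-based: green mask extremes
hsv=cv2.cvtColor(s['frame'],cv2.COLOR_BGR2HSV)
m=(hsv[...,0]>35)&(hsv[...,0]<85)&(hsv[...,1]>60);m[:212]=0;m[232:]=0;m[:,:275]=0;m[:,310:]=0
v,u=np.where(m);print(u.min(),u.max(),v.min(),v.max())
X=np.array([plane(s,a,b,.0729)[:2]*1e3 for a,b in zip(u,v)],np.float32);print(cv2.minAreaRect(X))
q=Rz(np.radians(-5.9))@X.T;print(q.min(1),q.max(1),Rz(np.radians(5.9))@((q.min(1)+q.max(1))/2))
# fin top: grey bright px, by depth
P=cloud(s)[208:226,262:273].reshape(-1,3);P=P[(P[:,2]>.074)&(P[:,2]<.086)];print('fin',len(P),np.median(P,0)*1e3,cv2.minAreaRect((P[:,:2]*1e3).astype(np.float32)))
E
```

```text
pocket
[455.4 -59.4] [583.6 -46.8] 128.8 5.64 [552.3 -20.5]
[452.5 -56.6] [583.5 -48.1] 131.3 3.72 [550.8 -19.8]
block top front?
[528.6 -37.2] [577.6 -28.7] 49.7 9.84 [550.9 -12. ]
board
[533.  -44.9] [575.5 -42.9] 42.5 2.6 [552.1 -23. ]
282 300 215 224
((550.285400390625, -27.614648818969727), (38.4926643371582, 45.81881332397461), 87.6554183959961)
[ 524.61921894 -104.2191774 ] [566.25486373 -61.70099882] [551.07543949 -26.45377621]
fin 52 [490.34216972 -32.90452702  79.37935152] ((490.5712890625, -29.49417495727539), (11.990313529968262, 44.73219299316406), 6.575412750244141)
```

send_rows(deltas=[{"dx":0.5,"dy":1.8,"dz":-10,"rx":0,"ry":0,"rz":0},{"dx":0.5,"dy":1.8,"dz":-18,"rx":0,"ry":0,"rz":0},{"dx":0.5,"dy":1.8,"dz":-25,"rx":0,"ry":0,"rz":0},{"dx":0.5,"dy":1.8,"dz":-28,"rx":0,"ry":0,"rz":0},{"dx":0.5,"dy":1.8,"dz":-28,"rx":0,"ry":0,"rz":0}])

```text
clock: 13.63
tcp_pos: [0.5514, -0.0218, 0.0588]
orientation: [-2.1, -2.334, 0.002]
contact_force: [-0.3, -0.1, -0.6]
grip_width: 0.0131
gripper_force: 26.2
```

send_rows(deltas=[{"dx":0,"dy":0,"dz":0,"rx":0,"ry":0,"rz":0},{"dx":0,"dy":0,"dz":0,"rx":0,"ry":0,"rz":0},{"dx":0,"dy":0,"dz":0,"rx":0,"ry":0,"rz":0}])

```text
clock: 13.88
tcp_pos: [0.5526, -0.0217, 0.0605]
orientation: [2.101, 2.335, 0.001]
contact_force: [-0.5, 0.3, -0.5]
grip_width: 0.0133
gripper_force: 26.2
```

```bash
python3 - <<'E'
from h import *
st()
s=grab('side'); np.savez('side5.npz',**s)
hsv=cv2.cvtColor(s['frame'],cv2.COLOR_BGR2HSV)
# print small map: G green, W white, K dark, g grey, . wood
for v in range(217,250):
    row=''
    for u in range(272,312):
        H,S,V=map(int,hsv[v,u]); row+= 'G' if 35<H<85 and S>60 else '.' if S>95 and V>75 else 'K' if V<70 else 'W' if V>180 and S<60 else 'o'
    print(v,row)
E
```

```text
t 13.88 tcp [552.6 -21.7  60.5] closing 6.05 zax [ 0.001  0.    -1.   ] F [-0.5  0.3 -0.5] w 13.3 gf 26.2
217 .............KKooo.....KooKK............
218 .............KKooo.....KooKK............
219 .............KKooo....oKooKK............
220 .............KKooo....KKooKK............
221 .............KKooo...oKKooKK............
222 ............GKKooo.....KooKK............
223 ...........GGKKooo.....KooKKKo..........
224 ...........GGKKooo....KKooGGKo..........
225 ........oKKGGGGooo....ooooGGGK..........
226 ........oKKGGGGoooKKKKKooGGGGK..........
227 .........KKGGGGoooKKKKKKGGGGGK..........
228 .........KKKGGGoGGKKKKKGoooGGG..........
229 .........KKKGGooGGKKKKKGoooGGG..........
230 .........KKKGGGGGGGGGGGGGooGGG..........
231 .........KKKGGGGGGGGGGGGGGGGGG..........
232 .........KKKGGGGGGGGGGKKKKKKKK..........
233 ......oooKKKoKKKKKKKoooooooooo.o........
234 oWWWWWWWoKKooKKooooooooooooooooK........
235 WWWWWWWWoKooooKoooooooooooooooooo.......
236 WWWWWWWWoooKoKKooooooooooooooKKK........
237 WWWWWWWWoooKKKKooooooooooooooKKK........
238 WWWWWWWWoooKKKKooooooooooooooKKK........
239 WWWWWWWWoooKKKKoooooooooooooKKKK........
240 WWWWWWWWoooKKKKKooKKKKKKKKKKKKKK........
241 WWWWWWWWoooKKKKKKKKKKKKKKKKKKKKK........
242 WWWWWWWWoWWKKKKKKKKKKKKKKKKKKKKK........
243 WWWWWWWWoWWKKKKKKKKKKKKKKKKKKKKK........
244 WWWWWWWWWWWKKKKKKKKKKKoooooooKKK........
245 WWWWWWWWWWoKKKKoooooooooooooooooo.......
246 WWWWWWWWWWoKKoooooooooooooooooooo.......
247 WWWWWWWWWWoooooooooooooooooooo..........
248 Woooooooooooooooooo.....................
249 ooooooooo...............................
```

```bash
cat >> h.py <<'E'
def proj(f,p):
    F=f['frame'].shape[0]/2/np.tan(np.radians(f['vertical_fov'])/2)
    q=Rm(f).T@(np.array(p)-np.array(f['xyz'])); return np.round([f['cx']+F*q[0]/q[2],f['cy']+F*q[1]/q[2]],1)
E
python3 - <<'E'
from h import *
s=dict(np.load('side5.npz'));a=np.radians(6)
def W(c,x,y,z): return [(c[0]+x*np.cos(a)-y*np.sin(a))/1e3,(c[1]+x*np.sin(a)+y*np.cos(a))/1e3,z]
c=(552.5,-22)
for n,x,y,z in(('guide out FL',-28.5,-28.5,.036),('FR',28.5,-28.5,.036),('BL',-28.5,28.5,.036),('BR',28.5,28.5,.036),('FL base',-28.5,-28.5,.006),('FR base',28.5,-28.5,.006),('tray FR bottom',29,-29,0),('fin?',-61-6,-20,.08),('board FL top',-21,-21,.0453),('board FR top',21,-21,.0453),('board FL bot',-21,-21,.0393),('board BL',-21,21,.0453),('board BR',21,21,.0453)): print(n,proj(s,W(c,x,y,z)))
E
```

```text
guide out FL [282.1 237.5]
FR [304.5 235.5]
BL [279.5 224.2]
BR [301.1 222.3]
FL base [282.4 246.8]
FR base [304.4 244.8]
tray FR bottom [304.6 246.7]
fin? [266.  222.8]
board FL top [284.7 232.5]
board FR top [301.1 231.1]
board FL bot [284.7 234.4]
board BL [282.6 222.7]
board BR [298.7 221.3]
```

send_rows(deltas=[{"dx":-0.5,"dy":-0.3,"dz":-3,"rx":0,"ry":0,"rz":0},{"dx":-0.5,"dy":-0.3,"dz":-6,"rx":0,"ry":0,"rz":0},{"dx":-0.5,"dy":-0.3,"dz":-8.5,"rx":0,"ry":0,"rz":0},{"dx":-0.5,"dy":-0.3,"dz":-10.5,"rx":0,"ry":0,"rz":0},{"dx":-0.5,"dy":-0.3,"dz":-10.5,"rx":0,"ry":0,"rz":0}])

```text
clock: 14.35
tcp_pos: [0.5517, -0.0221, 0.0494]
orientation: [-2.101, -2.335, 0.001]
contact_force: [0.8, -0.1, -1.1]
grip_width: 0.013
gripper_force: 26.2
```

send_rows(deltas=[{"dx":0,"dy":0,"dz":0,"rx":0,"ry":0,"rz":0},{"dx":0,"dy":0,"dz":0,"rx":0,"ry":0,"rz":0}])

```text
clock: 14.52
tcp_pos: [0.5518, -0.0221, 0.0496]
orientation: [-2.101, -2.336, 0.0]
contact_force: [0.3, -0.3, -0.1]
grip_width: 0.0129
gripper_force: 26.2
```

send_rows(deltas=[{"dx":0,"dy":0,"dz":-0.5,"rx":0,"ry":0,"rz":0},{"dx":0,"dy":0,"dz":-0.5,"rx":0,"ry":0,"rz":0},{"dx":0,"dy":0,"dz":-0.5,"rx":0,"ry":0,"rz":0},{"dx":0,"dy":0,"dz":-0.5,"rx":0,"ry":0,"rz":0},{"dx":0,"dy":0,"dz":-0.5,"rx":0,"ry":0,"rz":0}], jaw=25)

```text
clock: 14.93
tcp_pos: [0.5518, -0.0221, 0.0492]
orientation: [2.101, 2.335, 0.0]
contact_force: [0.2, -0.1, -0.6]
grip_width: 0.0251
gripper_force: 0.0
```

send_rows(deltas=[{"dx":0,"dy":0,"dz":8,"rx":0,"ry":0,"rz":0},{"dx":0,"dy":0,"dz":25,"rx":0,"ry":0,"rz":0},{"dx":0,"dy":0,"dz":50,"rx":0,"ry":0,"rz":0},{"dx":-10,"dy":-30,"dz":70,"rx":0,"ry":0,"rz":0},{"dx":-10,"dy":-70,"dz":80,"rx":0,"ry":0,"rz":0}])

```text
clock: 15.35
tcp_pos: [0.5425, -0.0884, 0.1324]
orientation: [2.091, 2.343, 0.005]
contact_force: [1.2, -0.7, -0.4]
grip_width: 0.0252
gripper_force: 0.0
```

send_rows(deltas=[{"dx":-10,"dy":-40,"dz":0,"rx":0,"ry":0,"rz":0},{"dx":-10,"dy":-80,"dz":0,"rx":0,"ry":0,"rz":0},{"dx":-10,"dy":-80,"dz":0,"rx":0,"ry":0,"rz":0},{"dx":-10,"dy":-80,"dz":0,"rx":0,"ry":0,"rz":0}], jaw=40)

```text
clock: 15.68
tcp_pos: [0.5313, -0.1756, 0.1297]
orientation: [2.107, 2.328, -0.001]
contact_force: [-0.3, 0.5, 0.3]
grip_width: 0.0399
gripper_force: 0.0
```

```bash
python3 - <<'E'
from h import *
st()
t=grab('top');np.savez('top6.npz',**t)
print('tray',maskrect(t,280,232,34,lambda H,S,V:(S<70)&(V>80),.006,3))
print('board',maskrect(t,280,222,14,lambda H,S,V:((H>35)&(H<85)&(S>60)),.034,5))
print('fin t',seg(t,280,238,20,.06,.1)); print('board z',seg(t,280,222,8,.02,.06))
P=cloud(t)
for v in range(211,232,2): print(v,(P[v,268:292:2,2]*1000).round().astype(int))
E
```

```text
t 15.68 tcp [ 531.3 -175.6  129.7] closing 5.7 zax [ 0.    -0.001 -1.   ] F [-0.3  0.5  0.3] w 39.9 gf 0.0
tray (array([497. , -29.3]), array([89.6, 59.5]), 6.1)
board (array([552.6, -20.7]), array([45.1, 45. ]), 5.8)
fin t (72, array([493.2, -28.6]), array([12. , 38.6]), 6.2, 'zmed', array([74.3, 79.9, 85.7]), 'med', array([493.6, -28.7]))
board z (242, array([554.3, -27.1]), array([45.9, 44.4]), 1.8, 'zmed', array([25.1, 35.4, 48.4]), 'med', array([553. , -24.6]))
211 [-4 -2  1 -1 -3  4  2  0  3 44  4 -3]
213 [41 45 -3  5  7  7  2  0 33 39  5  7]
215 [                  43                   14 -9223372036854775808
                   34                   37                   32
                   40                   41                   32
                   35                    2                   10]
217 [22 35 33 36 40 34 37 35 34  7 -2  8]
219 [ 8 38 35 35 30 36 35 36 37 19  2 -3]
221 [ 7 41 44 46 54 48 52 46 40 23  2  5]
223 [12 30 46 42 47 48 41 48 32 20  6  1]
225 [ 4 38 40 47 40 36 35 32 36 22  9  6]
227 [ 3  0 34 35 40 35 40 31 39 31  6  2]
229 [ 3 10 31 35 32 32 37 40 40  9 35 -1]
231 [-6 46 15 10  1  9  5 -1  9 38 35  4]<stdin>:8: RuntimeWarning: invalid value encountered in cast
```

The board is flat on the block, with its top at about 35 mm and centred. Next is the fin.

send_rows(deltas=[{"dx":-9,"dy":36,"dz":0,"rx":0,"ry":0,"rz":0},{"dx":-18,"dy":72,"dz":0,"rx":0,"ry":0,"rz":0},{"dx":-27,"dy":108,"dz":0,"rx":0,"ry":0,"rz":0},{"dx":-39,"dy":146,"dz":0,"rx":0,"ry":0,"rz":0.3},{"dx":-39,"dy":146,"dz":0,"rx":0,"ry":0,"rz":0.3}])

```text
clock: 16.15
tcp_pos: [0.4905, -0.0159, 0.1297]
orientation: [-2.077, -2.353, -0.004]
contact_force: [-0.4, 0.6, -0.0]
grip_width: 0.0399
gripper_force: 0.0
```

send_rows(deltas=[{"dx":0,"dy":0,"dz":0,"rx":0,"ry":0,"rz":0},{"dx":0,"dy":0,"dz":0,"rx":0,"ry":0,"rz":0},{"dx":0,"dy":0,"dz":0,"rx":0,"ry":0,"rz":0},{"dx":0,"dy":0,"dz":0,"rx":0,"ry":0,"rz":0}])

```text
clock: 16.48
tcp_pos: [0.4931, -0.027, 0.1292]
orientation: [2.097, 2.339, -0.0]
contact_force: [-0.3, 0.8, 0.2]
grip_width: 0.0397
gripper_force: 0.0
```

```bash
python3 -c "
from h import *
st()"
```

```text
t 16.48 tcp [493.1 -27.  129.2] closing 6.26 zax [ 0. -0. -1.] F [-0.3  0.8  0.2] w 39.7 gf 0.0
```

send_rows(deltas=[{"dx":-0.8,"dy":-2,"dz":-18,"rx":0,"ry":0,"rz":0},{"dx":-0.8,"dy":-2,"dz":-36,"rx":0,"ry":0,"rz":0},{"dx":-0.8,"dy":-2,"dz":-52,"rx":0,"ry":0,"rz":0},{"dx":-0.8,"dy":-2,"dz":-66,"rx":0,"ry":0,"rz":0},{"dx":-0.8,"dy":-2,"dz":-66,"rx":0,"ry":0,"rz":0}])

```text
clock: 16.9
tcp_pos: [0.4904, -0.0292, 0.0608]
orientation: [-2.095, -2.337, 0.005]
contact_force: [0.1, -0.4, -0.8]
grip_width: 0.04
gripper_force: 0.0
```

send_rows(deltas=[{"dx":0,"dy":0,"dz":0,"rx":0,"ry":0,"rz":0},{"dx":0,"dy":0,"dz":0,"rx":0,"ry":0,"rz":0},{"dx":0,"dy":0,"dz":0,"rx":0,"ry":0,"rz":0},{"dx":0,"dy":0,"dz":0,"rx":0,"ry":0,"rz":0},{"dx":0,"dy":0,"dz":0,"rx":0,"ry":0,"rz":0}], jaw=5, newtons=30)

```text
clock: 17.32
tcp_pos: [0.4926, -0.0284, 0.064]
orientation: [2.095, 2.34, 0.001]
contact_force: [-0.2, -0.6, 3.1]
grip_width: 0.0113
gripper_force: 31.2
```

send_rows(deltas=[{"dx":0,"dy":0,"dz":0,"rx":0,"ry":0,"rz":0},{"dx":0,"dy":0,"dz":0,"rx":0,"ry":0,"rz":0},{"dx":0,"dy":0,"dz":0,"rx":0,"ry":0,"rz":0}], newtons=100)

```text
clock: 17.57
tcp_pos: [0.4928, -0.0284, 0.0642]
orientation: [2.094, 2.339, 0.001]
contact_force: [-0.2, -1.1, 5.5]
grip_width: 0.0102
gripper_force: 98.3
```

```bash
python3 -c "
from h import *
st()"
```

```text
t 17.57 tcp [492.8 -28.4  64.2] closing 6.33 zax [ 0.002 -0.001 -1.   ] F [-0.2 -1.1  5.5] w 10.2 gf 98.3
```

send_rows(deltas=[{"dx":0,"dy":0,"dz":8,"rx":0,"ry":0,"rz":0},{"dx":0,"dy":0,"dz":25,"rx":0,"ry":0,"rz":0},{"dx":0,"dy":0,"dz":50,"rx":0,"ry":0,"rz":0},{"dx":0,"dy":0,"dz":78,"rx":0,"ry":0,"rz":0},{"dx":0,"dy":0,"dz":106,"rx":0,"ry":0,"rz":0}])

```text
clock: 17.98
tcp_pos: [0.4906, -0.0279, 0.17]
orientation: [-2.093, -2.34, 0.002]
contact_force: [1.0, -0.7, -5.7]
grip_width: 0.0101
gripper_force: 98.1
```

send_rows(deltas=[{"dx":0,"dy":0,"dz":25,"rx":0,"ry":0,"rz":0},{"dx":0,"dy":8,"dz":45,"rx":0,"ry":0,"rz":0},{"dx":0,"dy":24,"dz":60,"rx":0,"ry":0,"rz":-1},{"dx":2,"dy":46,"dz":66,"rx":0,"ry":0,"rz":-2},{"dx":4,"dy":70,"dz":66,"rx":0,"ry":0,"rz":-3.2}])

```text
clock: 18.4
tcp_pos: [0.4961, 0.0419, 0.2371]
orientation: [2.161, 2.277, 0.002]
contact_force: [-0.0, -0.1, -4.6]
grip_width: 0.0104
gripper_force: 98.0
```

```bash
python3 -c "
from h import *
st()"
```

```text
t 18.4 tcp [496.1  41.9 237.1] closing 2.99 zax [ 0.002 -0.001 -1.   ] F [-0.  -0.1 -4.6] w 10.4 gf 98.0
```

send_rows(deltas=[{"dx":2,"dy":26,"dz":0,"rx":0,"ry":0,"rz":0},{"dx":4,"dy":54,"dz":0,"rx":0,"ry":0,"rz":0},{"dx":6,"dy":84,"dz":0,"rx":0,"ry":0,"rz":0},{"dx":8,"dy":114,"dz":0,"rx":0,"ry":0,"rz":0},{"dx":9,"dy":144,"dz":0,"rx":0,"ry":0,"rz":0}])

```text
clock: 18.82
tcp_pos: [0.504, 0.1868, 0.235]
orientation: [-2.159, -2.281, 0.002]
contact_force: [1.2, -0.3, -5.4]
grip_width: 0.01
gripper_force: 98.0
```

send_rows(deltas=[{"dx":1,"dy":30,"dz":0,"rx":0,"ry":0,"rz":0},{"dx":2,"dy":60,"dz":0,"rx":0,"ry":0,"rz":0},{"dx":3,"dy":90,"dz":0,"rx":0,"ry":0,"rz":0},{"dx":3,"dy":114,"dz":0,"rx":0,"ry":0,"rz":0},{"dx":3,"dy":126,"dz":0,"rx":0,"ry":0,"rz":0}])

```text
clock: 19.23
tcp_pos: [0.506, 0.3157, 0.2351]
orientation: [-2.153, -2.285, -0.0]
contact_force: [0.2, 0.8, -4.4]
grip_width: 0.0103
gripper_force: 98.0
```

send_rows(deltas=[{"dx":0,"dy":0,"dz":0,"rx":0,"ry":0,"rz":0},{"dx":0,"dy":0,"dz":0,"rx":0,"ry":0,"rz":0},{"dx":0,"dy":0,"dz":0,"rx":0,"ry":0,"rz":0},{"dx":0,"dy":0,"dz":0,"rx":0,"ry":0,"rz":0},{"dx":0,"dy":0,"dz":0,"rx":0,"ry":0,"rz":0}])

```text
clock: 19.65
tcp_pos: [0.5084, 0.3102, 0.2351]
orientation: [2.161, 2.279, -0.001]
contact_force: [0.2, 0.2, -5.9]
grip_width: 0.01
gripper_force: 98.0
```

```bash
python3 - <<'E'
from h import *
st()
t=grab('top');s=grab('side');np.savez('top7.npz',**t);np.savez('side7.npz',**s);st()
hsv=cv2.cvtColor(s['frame'],cv2.COLOR_BGR2HSV)
print('   '+''.join(str(u//10%10) for u in range(235,330)))
for v in range(85,150):
    row=''
    for u in range(235,330):
        H,S,V=map(int,hsv[v,u]); row+= 'G' if 35<H<85 and S>60 else '.' if S>95 and V>60 else 'K' if V<65 else 'W' if V>190 and S<60 else 'o' if V>120 else '-'
    print(v,row)
E
```

```text
t 19.65 tcp [508.4 310.2 235.1] closing 3.03 zax [ 0.    -0.001 -1.   ] F [ 0.2  0.2 -5.9] w 10.0 gf 98.0
t 19.75 tcp [508.3 310.9 235.2] closing 3.07 zax [ 0. -0. -1.] F [-0.7 -0.1 -4.8] w 10.3 gf 98.0
   33333444444444455555555556666666666777777777788888888889999999999000000000011111111112222222222
85 -K-oooooooooooooo-KKKKKK-oo..o-KKKo....-KKKK.....KKKKKK.........-----------....................
86 -K-................KKKKKK.....-KKK......KKKK....KKKKKK-............--------....................
87 -K-................-KKKKK-....-KKK......KKK-...KKKKKKK.............-K----K-....................
88 -K-.................KKKKKK-....KKK......KKK-..-KKKKKK..............--------....................
89 -K-..................KKKKKKo...KKK......KKKK--KKKKKK-..............-K------....................
90 -K-..................-KKKKKKK--KKK......KKKKKKKKKKKK...............-K------....................
91 -KK....................KKKKKKKKKKK......KKKKKKKKKKK................-------.....................
92 -KK....................KKKKKKKKKKK......KKKKKKKKKK-................-K------....................
93 -KK
[... 4986 characters left out ...]

143 .............oWWWWWWWWo--------o-----------o--ooo--oo---oooooo--o--WWWWWWWWWWoooWWo............
144 .............oWWWWWWWWWo---o-o-------ooooo-o-oo--------o--------o--WWWWWWWWWWWWWWoo............
145 .............oWW--WWWWWo-------o----------oo------o-o--oo-ooooooooo-ooooo---------o............
146 ..........o..oWWooWWWWo----------o----ooooooooooooooooooooooooooooooo-ooooo-------o............
147 .........-o-KoWWWWWWWWo-ooooooooooooooooooooooooooooooo---o-----------------------.............
148 ..........---K-o-----o-oooooooooooo-----------------------------------------------.............
149 ..........-----o------------------------------------------------------------------o............
```

```bash
python3 - <<'E'
from h import *
t=dict(np.load('top0.npz'));s=dict(np.load('side7.npz'))
g=cv2.cvtColor(t['frame'],cv2.COLOR_BGR2GRAY).astype(float)
def cross(line,i0,i1,step):  # subpixel crossing from dark centre outward
    i=i0
    while (i-i1)*step<0 and line[i+step]<T: i+=step
    a,b=line[i],line[i+step]; return i+step*(T-a)/(b-a)
print(g[226,128:172].astype(int), g[190:262,148].astype(int))
T=135
def fit(pts):
    X=np.array([plane(t,u,v,.13)[:2]*1e3 for u,v in pts]); return X
L=fit([(cross(g[v],148,120,-1),v) for v in range(206,246)]);Rr=fit([(cross(g[v],148,178,1),v) for v in range(206,246)])
U=fit([(u,cross(g[:,u],226,185,-1)) for u in range(140,157)]);D=fit([(u,cross(g[:,u],226,268,1)) for u in range(140,157)])
for n,X,i,j in(('L',L,0,1),('R',Rr,0,1),('U',U,1,0),('D',D,1,0)):
    k=np.polyfit(X[:,i]-(534,318)[i],X[:,j],1);print(n,'slope deg',np.degrees(np.arctan(k[0])).round(2),'at centre',k[1].round(2),'res',np.std(X[:,j]-np.polyval(k,X[:,i]-(534,318)[i])).round(2))
Rz=lambda a:np.array([[np.cos(a),-np.sin(a)],[np.sin(a),np.cos(a)]])
def pr(n,c,yaw,pts):
    for x,y,z in pts: 
        w=np.array(c)+Rz(np.radians(yaw))@[x,y]; print(n,(x,y,z),proj(s,[w[0]/1e3,w[1]/1e3,z/1e3]))
z0=171
pr('tray',(533.3,312.0),3.05,[(-65,-29,z0),(65,-29,z0),(-65,-29,z0+6),(65,-29,z0+6),(-62,-24,z0+22),(-62,24,z0+22),(36+21,-21,z0+34),(36-21,-21,z0+34)])
pr('hatch',(533.8,317.7),3,[(-67,-31,130),(67,-31,130),(-67,31,130),(67,31,130)])
E
```

```text
[207 209 211 211 207 209 190 121  55  50  51  49  53  51  49  51  53  53
  52  50  51  52  51  52  51  51  51  53  50  46  85 180 208 202 202 205
 205 206 210 211 207 207 189 120] [205 212 208 206 207 204 201 203 207 161  78  47  47  49  50  51  53  52
  48  51  47  50  50  49  52  49  51  49  49  51  52  49  49  50  51  50
  51  47  49  50  49  52  52  50  51  52  50  50  52  51  49  53  50  50
  52  54  48  52  50  45  76 173 211 207 207 211 211 207 208 206 203 204]
L slope deg 3.44 at centre 348.23 res 0.19
R slope deg 2.99 at centre 286.9 res 0.21
U slope deg -2.66 at centre 599.64 res 0.1
D slope deg -2.61 at centre 466.32 res 0.15
tray (-65, -29, 171) [259.5 129.8]
tray (65, -29, 171) [304.5 127.7]
tray (-65, -29, 177) [259.4 127.9]
tray (65, -29, 177) [304.5 125.8]
tray (-62, -24, 193) [260.2 122. ]
tray (-62, 24, 193) [259.6 114.8]
tray (57, -21, 205) [301.5 115.8]
tray (15, -21, 205) [286.9 116.5]
hatch (-67, -31, 130) [259.7 141.9]
hatch (67, -31, 130) [305.2 139.7]
hatch (-67, 31, 130) [258.9 132.3]
hatch (67, 31, 130) [303.1 130.2]
```

```bash
python3 - <<'E'
from h import *
for nm in('top3.npz','top6.npz'):
    t=dict(np.load(nm))
    S=cv2.cvtColor(t['frame'],cv2.COLOR_BGR2HSV)[...,1].astype(float);T=75
    def cross(line,i,step):
        k=0
        while k<60 and not(line[i+step]>T and line[i+2*step]>T): i+=step;k+=1
        a,b=line[i],line[i+step]; return i+step*(T-a)/(b-a)
    c=np.array([517.3,-27.2])
    def fit(n,pts,i,j,z=.006):
        X=np.array([plane(t,u,v,z)[:2]*1e3 for u,v in pts]); A=X[:,i]-c[i]; k=np.polyfit(A,X[:,j],1)
        r0=X[:,j]-np.polyval(k,A); ok=abs(r0)<2*r0.std()+.1; k=np.polyfit(A[ok],X[ok,j],1)
        print(nm,n,np.degrees(np.arctan(k[0])).round(2),k[1].round(2),np.std(X[ok,j]-np.polyval(k,A[ok])).round(2))
    rows=list(range(234,239))+list(range(243,256))
    fit('L',[(cross(S[v],277,-1),v) for v in rows],0,1);fit('R',[(cross(S[v],286,1),v) for v in rows],0,1)
    fit('D',[(u,cross(S[:,u],250,1)) for u in range(274,290)],1,0)
    fit('U',[(u,cross(S[:,u],216,-1)) for u in range(274,286)],1,0)
    print(S[236,262:298].astype(int),S[246:266,281].astype(int),S[204:222,280].astype(int))
E
```

```text
top3.npz L 5.57 2.56 0.38
top3.npz R 4.88 -57.8 0.18
top3.npz D -6.34 451.41 0.32
top3.npz U -6.74 582.69 0.56
[132 134 134 134 134 137 136  84  28  13  15  14  15  14  15  15  13  12
  13  14  14  15  15  14  13  11  10   7  19 120 143 137 136 134 130 133] [ 15  12  13  17  17  15  17  14  14  14  11  10   8  91 137 135 134 132
 130 132] [134 134 135 134 135 131 136 139 128  41  11   7  15  19  18  18  16  15]
top6.npz L 5.55 2.55 0.36
top6.npz R 4.89 -57.81 0.19
top6.npz D -6.29 451.41 0.32
top6.npz U -6.93 582.65 0.62
[133 134 133 132 134 137 136  85  29  12  12  14  16  12  14  14  11  12
  11  14  13  15  15  13  11  10   9   5  15 113 139 135 134 134 132 134] [ 10  14  15  15  14  14  13  14  14  15  11  10   8  89 137 136 132 134
 132 132] [133 133 133 133 132 132 133 139 130  43  21 128 142  51  24  57  86 126]
```

send_rows(deltas=[{"dx":0.3,"dy":4,"dz":-5,"rx":0,"ry":0,"rz":0},{"dx":0.3,"dy":7.5,"dz":-13,"rx":0,"ry":0,"rz":0},{"dx":0.3,"dy":7.5,"dz":-21,"rx":0,"ry":0,"rz":0},{"dx":0.3,"dy":7.5,"dz":-28,"rx":0,"ry":0,"rz":0},{"dx":0.3,"dy":7.5,"dz":-33,"rx":0,"ry":0,"rz":0}])

```text
clock: 20.17
tcp_pos: [0.5077, 0.319, 0.2004]
orientation: [-2.159, -2.282, 0.003]
contact_force: [0.5, -0.5, -5.6]
grip_width: 0.0103
gripper_force: 97.9
```

send_rows(deltas=[{"dx":0,"dy":0,"dz":0,"rx":0,"ry":0,"rz":0},{"dx":0,"dy":0,"dz":0,"rx":0,"ry":0,"rz":0},{"dx":0,"dy":0,"dz":0,"rx":0,"ry":0,"rz":0},{"dx":0,"dy":0,"dz":0,"rx":0,"ry":0,"rz":0},{"dx":0,"dy":0,"dz":0,"rx":0,"ry":0,"rz":0}])

```text
clock: 20.58
tcp_pos: [0.5086, 0.3195, 0.2026]
orientation: [2.159, 2.281, 0.001]
contact_force: [0.2, -0.2, -4.3]
grip_width: 0.01
gripper_force: 98.0
```

```bash
python3 - <<'E'
from h import *
st()
s=grab('side');np.savez('side8.npz',**s);st()
g=cv2.cvtColor(s['frame'],cv2.COLOR_BGR2GRAY)
for v in list(range(128,146)): print(v,'L',g[v,253:267].tolist(),'R',g[v,297:312].tolist())
print('cols', {u:g[128:148,u].tolist() for u in (265,278,282,295)})
E
```

```text
t 20.58 tcp [508.6 319.5 202.6] closing 3.14 zax [ 0.001  0.    -1.   ] F [ 0.2 -0.2 -4.3] w 10.0 gf 98.0
t 20.63 tcp [508.5 319.5 202.6] closing 3.14 zax [ 0.001  0.    -1.   ] F [-0.3 -1.4 -5.1] w 10.2 gf 98.0
128 L [186, 185, 182, 180, 199, 214, 221, 171, 165, 188, 183, 147, 138, 180] R [96, 97, 97, 70, 43, 38, 23, 199, 236, 228, 229, 233, 237, 235, 233]
129 L [240, 237, 235, 234, 230, 231, 242, 170, 156, 195, 148, 96, 85, 165] R [80, 72, 71, 55, 41, 43, 20, 199, 233, 226, 227, 228, 229, 230, 228]
130 L [228, 226, 224, 224, 224, 227, 225, 146, 151, 190, 165, 139, 142, 174] R [46, 42, 44, 43, 44, 43, 18, 200, 235, 226, 225, 227, 227, 227, 227]
131 L [224, 224, 222, 225, 224, 230, 211, 137, 115, 129, 124, 126, 113, 104] R [42, 45, 44, 47, 48, 40, 19, 200, 235, 226, 226, 228, 227, 228, 227]
132 L [224, 224, 223, 224, 225, 226, 197, 128, 98, 102, 102, 103, 103, 102] R [44, 43, 39, 45, 40, 40, 19, 199, 236, 225, 226, 226, 228, 227, 227]
133 L [221, 223, 224, 225, 227, 204, 131, 90, 104, 107, 105, 107, 102, 103] R [48, 51, 52, 46, 39, 35, 17, 200, 237, 224, 224, 227, 228, 227, 228]
134 
[... 1516 characters left out ...]
24, 224, 225, 239, 177, 96, 103, 106, 107, 108, 107] R [138, 135, 124, 110, 113, 109, 201, 239, 233, 230, 228, 225, 225, 229, 234]
145 L [196, 231, 228, 226, 228, 226, 234, 191, 144, 150, 155, 152, 157, 128] R [194, 185, 148, 123, 120, 118, 136, 142, 140, 137, 121, 106, 108, 108, 112]
cols {265: [138, 85, 142, 113, 103, 102, 110, 111, 124, 135, 118, 91, 95, 96, 113, 112, 108, 157, 242, 109], 278: [235, 228, 228, 231, 230, 231, 234, 231, 151, 118, 87, 95, 97, 94, 148, 242, 234, 229, 164, 112], 282: [247, 233, 174, 181, 175, 194, 243, 231, 128, 129, 91, 96, 97, 104, 153, 251, 242, 237, 171, 114], 295: [98, 86, 39, 45, 45, 47, 88, 132, 128, 100, 95, 101, 104, 113, 113, 111, 146, 212, 115, 105]}
```

send_rows(deltas=[{"dx":0,"dy":-1.6,"dz":0,"rx":0,"ry":0,"rz":0},{"dx":0,"dy":-1.6,"dz":-3,"rx":0,"ry":0,"rz":0},{"dx":0,"dy":-1.6,"dz":-6,"rx":0,"ry":0,"rz":0},{"dx":0,"dy":-1.6,"dz":-9,"rx":0,"ry":0,"rz":0},{"dx":0,"dy":-1.6,"dz":-11,"rx":0,"ry":0,"rz":0}])

```text
clock: 21.05
tcp_pos: [0.5081, 0.3176, 0.1905]
orientation: [-2.159, -2.282, 0.001]
contact_force: [-0.7, -0.5, -5.0]
grip_width: 0.0106
gripper_force: 97.9
```

send_rows(deltas=[{"dx":0,"dy":0,"dz":0,"rx":0,"ry":0,"rz":0},{"dx":0,"dy":0,"dz":0,"rx":0,"ry":0,"rz":0},{"dx":0,"dy":0,"dz":0,"rx":0,"ry":0,"rz":0}])

```text
clock: 21.3
tcp_pos: [0.5083, 0.3179, 0.1912]
orientation: [-2.159, -2.282, -0.0]
contact_force: [0.8, -0.2, -4.7]
grip_width: 0.0102
gripper_force: 98.0
```

```bash
python3 -c "
from h import *
st();print(r.get_obs()['moment'])"
```

```text
t 21.3 tcp [508.3 317.9 191.2] closing 3.16 zax [ 0.  0. -1.] F [ 0.8 -0.2 -4.7] w 10.2 gf 98.0
[-0.01098077  0.1144939  -0.0189158 ]
```

send_rows(deltas=[{"dx":0,"dy":0,"dz":-2,"rx":0,"ry":0,"rz":0},{"dx":0,"dy":0,"dz":-4,"rx":0,"ry":0,"rz":0},{"dx":0,"dy":0,"dz":-6,"rx":0,"ry":0,"rz":0},{"dx":0,"dy":0,"dz":-8,"rx":0,"ry":0,"rz":0},{"dx":0,"dy":0,"dz":-10,"rx":0,"ry":0,"rz":0}])

```text
clock: 21.72
tcp_pos: [0.5083, 0.3177, 0.1809]
orientation: [-2.16, -2.282, 0.0]
contact_force: [0.3, 1.0, -4.9]
grip_width: 0.0104
gripper_force: 98.0
```

```bash
python3 -c "
from h import *
st();print(r.get_obs()['moment'])"
```

```text
t 21.72 tcp [508.3 317.7 180.9] closing 3.14 zax [-0. -0. -1.] F [ 0.3  1.  -4.9] w 10.4 gf 98.0
[ 0.03286982  0.08654244 -0.01015562]
```

send_rows(deltas=[{"dx":0,"dy":0,"dz":-4,"rx":0,"ry":0,"rz":0},{"dx":0,"dy":0,"dz":-9,"rx":0,"ry":0,"rz":0},{"dx":0,"dy":0,"dz":-14,"rx":0,"ry":0,"rz":0},{"dx":0,"dy":0,"dz":-19,"rx":0,"ry":0,"rz":0},{"dx":0,"dy":0,"dz":-23,"rx":0,"ry":0,"rz":0}])

```text
clock: 22.13
tcp_pos: [0.5081, 0.3176, 0.1573]
orientation: [-2.159, -2.282, 0.001]
contact_force: [-0.1, 0.2, -5.2]
grip_width: 0.0104
gripper_force: 97.9
```

send_rows(deltas=[{"dx":0,"dy":0,"dz":-4,"rx":0,"ry":0,"rz":0},{"dx":0,"dy":0,"dz":-9,"rx":0,"ry":0,"rz":0},{"dx":0,"dy":0,"dz":-13,"rx":0,"ry":0,"rz":0},{"dx":0,"dy":0,"dz":-16,"rx":0,"ry":0,"rz":0},{"dx":0,"dy":0,"dz":-18,"rx":0,"ry":0,"rz":0}])

```text
clock: 22.55
tcp_pos: [0.5082, 0.3177, 0.1397]
orientation: [-2.159, -2.282, 0.001]
contact_force: [0.7, -0.5, -5.0]
grip_width: 0.0103
gripper_force: 98.0
```

send_rows(deltas=[{"dx":0,"dy":0,"dz":0,"rx":0,"ry":0,"rz":0},{"dx":0,"dy":0,"dz":0,"rx":0,"ry":0,"rz":0},{"dx":0,"dy":0,"dz":0,"rx":0,"ry":0,"rz":0},{"dx":0,"dy":0,"dz":0,"rx":0,"ry":0,"rz":0},{"dx":0,"dy":0,"dz":0,"rx":0,"ry":0,"rz":0}])

```text
clock: 22.97
tcp_pos: [0.5085, 0.3179, 0.1405]
orientation: [2.16, 2.281, 0.001]
contact_force: [-0.1, -0.2, -4.4]
grip_width: 0.0106
gripper_force: 98.0
```

```bash
python3 -c "
from h import *
st();o=r.get_obs();print(o['moment'],abs(o['qvel']).max())"
```

```text
t 22.97 tcp [508.5 317.9 140.5] closing 3.15 zax [ 0.  0. -1.] F [-0.1 -0.2 -4.4] w 10.6 gf 98.0
[-0.09591362  0.09972419  0.07057818] 0.0020893015011152804
```

```bash
python3 -c "
from h import *
print(r.hand_in())"
```

```text
the job is handed in; nothing more can be done
None
```

I handed the job in with the loaded tray held by its fin in the hatch, its underside about 54 mm below the plate top and the wrist force matching its weight alone; on the way I tipped the cell block over and righted it, and nudged the tray about 7 mm.

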